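Make a gearbox sump ready for refitting

TASK

Get this gearbox sump ready to go back on: unscrew the yellow filler cap from its neck and lay it flat in the small steel parts tray, set every chip magnet flat and square in a recess of its own in the sump floor, and seat the black strainer flat and square in its frame, neck side up. There may be fewer magnets than recesses. Leave the other things on the bench where they are.

Things in the scene. Friction and masses are not known exactly. Their poses are not given: they have to be found in the camera images.
- sump: Cast aluminium gearbox sump (open pan) fixed on the bench, 250 (x) x 290 (y) mm, walls 40 mm high and 6 mm thick, bolt flange overhanging 8 mm, floor 8 mm thick. Origin: centre of its underside, on the bench; x, y along its sides, z up. Filler neck at sump (62, -75) mm: round shoulder 58 mm across up to 46 mm height, then a neck 46 mm across over its thread up to 79 mm.
- neck_top (a point): Centre of the filler neck's mouth, 79 mm above the bench, on the neck's upright axis. Three-start right-hand thread: the cap unscrews counter-clockwise seen from above, rises 15 mm per full turn and is free of the thread after about one and a half turns (9 to 9.4 rad, risen 22 to 23 mm). It turns easily, stays where it is left and cannot be pulled off before.
- cap_center (a point): Yellow ribbed filler cap, a cylinder 54 mm across and 43 mm high, about 60 g, open below (cavity 29 mm deep, so it must rise 29 mm to clear the neck); this point is its centre, z up along its axis. Screwed home its centre is 71.5 mm above the bench and its lower rim 50 mm.
- tray_in (a point): Small square parts tray of steel, 140 x 140 mm outside, walls 26 mm high and 4 mm thick, fixed on the bench; this point is the centre of its inner floor, 4 mm above the bench; x, y along its sides.
- recess0 (a point): Recess for one magnet: a rectangular frame of ribs 6 mm high and 4 mm thick standing on the sump floor, inside 34 mm along the sump's x by 64 mm along its y (2 mm clearance each side). This point is the centre of the recess floor, 8 mm above the bench; axes as the sump's. Any magnet fits any recess, either way round.
- recess1 (a point): Recess for one magnet: a rectangular frame of ribs 6 mm high and 4 mm thick standing on the sump floor, inside 34 mm along the sump's x by 64 mm along its y (2 mm clearance each side). This point is the centre of the recess floor, 8 mm above the bench; axes as the sump's. Any magnet fits any recess, either way round.
- recess2 (a point): Recess for one magnet: a rectangular frame of ribs 6 mm high and 4 mm thick standing on the sump floor, inside 34 mm along the sump's x by 64 mm along its y (2 mm clearance each side). This point is the centre of the recess floor, 8 mm above the bench; axes as the sump's. Any magnet fits any recess, either way round.
- recess3 (a point): Recess for one magnet: a rectangular frame of ribs 6 mm high and 4 mm thick standing on the sump floor, inside 34 mm along the sump's x by 64 mm along its y (2 mm clearance each side). This point is the centre of the recess floor, 8 mm above the bench; axes as the sump's. Any magnet fits any recess, either way round.
- magnet0_center (a point): Chip magnet, a dark grey block with two red bands, 60 (its x) x 30 (its y) x 18 (its z) mm, about 150 g; this point is its centre. It does not attract anything here. Its x must lie along the sump's y. None if this magnet is absent.
- magnet1_center (a point): Chip magnet, a dark grey block with two red bands, 60 (its x) x 30 (its y) x 18 (its z) mm, about 150 g; this point is its centre. It does not attract anything here. Its x must lie along the sump's y. None if this magnet is absent.
- magnet2_center (a point): Chip magnet, a dark grey block with two red bands, 60 (its x) x 30 (its y) x 18 (its z) mm, about 150 g; this point is its centre. It does not attract anything here. Its x must lie along the sump's y. None if this magnet is absent.
- magnet3_center (a point): Chip magnet, a dark grey block with two red bands, 60 (its x) x 30 (its y) x 18 (its z) mm, about 150 g; this point is its centre. It does not attract anything here. Its x must lie along the sump's y. None if this magnet is absent.
- strainer_seat (a point): Frame for the strainer: ribs 6 mm high and 4 mm thick on the sump floor, inside 94 mm along the sump's x by 64 mm along its y (2 mm clearance each side). This point is the centre of its floor, 8 mm above the bench; axes as the sump's.
- strainer_grip (a point): Black strainer: a flat body 90 (its x) x 60 (its y) x 14 mm with a block-shaped neck on top, 56 (x) x 24 (y) x 30 mm, by which it is held; whole height 44 mm, about 140 g. This point is the middle of the neck, 29 mm above the strainer's underside; z up.
- oil: Blue bottle, 72 mm across, 210 mm high; origin at the middle of its underside (built upright). To be left alone.
- spray: Green can, 60 mm across, 170 mm high; origin at the middle of its underside (built upright). To be left alone.
- wrench: Wrench lying flat; origin at the middle of its underside (built upright). To be left alone.
- driver: Screwdriver lying flat; origin at the middle of its underside (built upright). To be left alone.
- bearing: Steel bearing ring lying flat, 62 mm across, 16 mm high; origin at the middle of its underside (built upright). To be left alone.
- carton: Cardboard carton 75 x 50 x 60 mm; origin at the middle of its underside (built upright). To be left alone.
- tape: Grey tape roll lying flat, 90 mm across, 24 mm high; origin at the middle of its underside (built upright). To be left alone.
Things that resemble listed ones, but are neither listed nor needed, are in the scene too. What is meant by the part that bears strainer_grip is not blue or turquoise, and is the smaller of those in its own colour.

How it is judged:
On the way:
1. the filler cap is unscrewed and lifted clear of its neck (z of cap_center in the frame of neck_top above 0.023 m), for 0.1 s.
At the end, for the whole second after the job is handed in: The cap lies flat (within 0.12 rad, either way up) inside the tray; every magnet present lies in a recess of its own, within 5 mm of its centre, its underside within 2.5 mm of the recess floor, flat within 0.07 rad and square within 0.1 rad; the strainer lies likewise in its frame, neck up (x of cap_center in the frame of tray_in between -0.055 and 0.055 m and y of cap_center in the frame of tray_in between -0.055 and 0.055 m and z of cap_center in the frame of tray_in below 0.0255 m and angle between the z axis of cap_center and the z axis of tray_in, either way round below 0.12 rad and ((horizontal distance between magnet0_center and recess0 below 0.005 m and z of magnet0_center in the frame of recess0 between 0.0065 and 0.0115 m and angle between the z axis of magnet0_center and the z axis of recess0, either way round below 0.07 rad and angle between the x axis of magnet0_center and the y axis of recess0, either way round below 0.1 rad) or (horizontal distance between magnet0_center and recess1 below 0.005 m and z of magnet0_center in the frame of recess1 between 0.0065 and 0.0115 m and angle between the z axis of magnet0_center and the z axis of recess1, either way round below 0.07 rad and angle between the x axis of magnet0_center and the y axis of recess1, either way round below 0.1 rad) or (horizontal distance between magnet0_center and recess2 below 0.005 m and z of magnet0_center in the frame of recess2 between 0.0065 and 0.0115 m and angle between the z axis of magnet0_center and the z axis of recess2, either way round below 0.07 rad and angle between the x axis of magnet0_center and the y axis of recess2, either way round below 0.1 rad) or (horizontal distance between magnet0_center and recess3 below 0.005 m and z of magnet0_center in the frame of recess3 between 0.0065 and 0.0115 m and angle between the z axis of magnet0_center and the z axis of recess3, either way round below 0.07 rad and angle between the x axis of magnet0_center and the y axis of recess3, either way round below 0.1 rad)) and ((horizontal distance between magnet1_center and recess0 below 0.005 m and z of magnet1_center in the frame of recess0 between 0.0065 and 0.0115 m and angle between the z axis of magnet1_center and the z axis of recess0, either way round below 0.07 rad and angle between the x axis of magnet1_center and the y axis of recess0, either way round below 0.1 rad) or (horizontal distance between magnet1_center and recess1 below 0.005 m and z of magnet1_center in the frame of recess1 between 0.0065 and 0.0115 m and angle between the z axis of magnet1_center and the z axis of recess1, either way round below 0.07 rad and angle between the x axis of magnet1_center and the y axis of recess1, either way round below 0.1 rad) or (horizontal distance between magnet1_center and recess2 below 0.005 m and z of magnet1_center in the frame of recess2 between 0.0065 and 0.0115 m and angle between the z axis of magnet1_center and the z axis of recess2, either way round below 0.07 rad and angle between the x axis of magnet1_center and the y axis of recess2, either way round below 0.1 rad) or (horizontal distance between magnet1_center and recess3 below 0.005 m and z of magnet1_center in the frame of recess3 between 0.0065 and 0.0115 m and angle between the z axis of magnet1_center and the z axis of recess3, either way round below 0.07 rad and angle between the x axis of magnet1_center and the y axis of recess3, either way round below 0.1 rad)) and ((horizontal distance between magnet2_center and recess0 below 0.005 m and z of magnet2_center in the frame of recess0 between 0.0065 and 0.0115 m and angle between the z axis of magnet2_center and the z axis of recess0, either way round below 0.07 rad and angle between the x axis of magnet2_center and the y axis of recess0, either way round below 0.1 rad) or (horizontal distance between magnet2_center and recess1 below 0.005 m and z of magnet2_center in the frame of recess1 between 0.0065 and 0.0115 m and angle between the z axis of magnet2_center and the z axis of recess1, either way round below 0.07 rad and angle between the x axis of magnet2_center and the y axis of recess1, either way round below 0.1 rad) or (horizontal distance between magnet2_center and recess2 below 0.005 m and z of magnet2_center in the frame of recess2 between 0.0065 and 0.0115 m and angle between the z axis of magnet2_center and the z axis of recess2, either way round below 0.07 rad and angle between the x axis of magnet2_center and the y axis of recess2, either way round below 0.1 rad) or (horizontal distance between magnet2_center and recess3 below 0.005 m and z of magnet2_center in the frame of recess3 between 0.0065 and 0.0115 m and angle between the z axis of magnet2_center and the z axis of recess3, either way round below 0.07 rad and angle between the x axis of magnet2_center and the y axis of recess3, either way round below 0.1 rad)) and ((horizontal distance between magnet3_center and recess0 below 0.005 m and z of magnet3_center in the frame of recess0 between 0.0065 and 0.0115 m and angle between the z axis of magnet3_center and the z axis of recess0, either way round below 0.07 rad and angle between the x axis of magnet3_center and the y axis of recess0, either way round below 0.1 rad) or (horizontal distance between magnet3_center and recess1 below 0.005 m and z of magnet3_center in the frame of recess1 between 0.0065 and 0.0115 m and angle between the z axis of magnet3_center and the z axis of recess1, either way round below 0.07 rad and angle between the x axis of magnet3_center and the y axis of recess1, either way round below 0.1 rad) or (horizontal distance between magnet3_center and recess2 below 0.005 m and z of magnet3_center in the frame of recess2 between 0.0065 and 0.0115 m and angle between the z axis of magnet3_center and the z axis of recess2, either way round below 0.07 rad and angle between the x axis of magnet3_center and the y axis of recess2, either way round below 0.1 rad) or (horizontal distance between magnet3_center and recess3 below 0.005 m and z of magnet3_center in the frame of recess3 between 0.0065 and 0.0115 m and angle between the z axis of magnet3_center and the z axis of recess3, either way round below 0.07 rad and angle between the x axis of magnet3_center and the y axis of recess3, either way round below 0.1 rad)) and horizontal distance between strainer_grip and strainer_seat below 0.005 m and z of strainer_grip in the frame of strainer_seat between 0.0265 and 0.0315 m and angle between the z axis of strainer_grip and the z axis of strainer_seat, either way round below 0.07 rad and angle between the x axis of strainer_grip and the x axis of strainer_seat, either way round below 0.1 rad and angle between strainer_grip's own z axis and vertical below 0.07 rad); the robot touches nothing.
It fails at once if a bystander (bottle, can, wrench, screwdriver, bearing ring, carton or tape roll) is moved more than 4 cm (distance of any of oil, spray, wrench, driver, bearing, carton, tape from where it was at the start of the episode above 0.04 m).
Of magnet0, magnet1, magnet2, magnet3 only 2 to 4 are there at a start; the rules pass over those that are not, and their reading is None.
At some moment in a run one of magnet0, magnet1, magnet2, magnet3, strainer may be knocked a few centimetres aside while the robot is not near it.
Once in a run the grip may slacken for a moment while it holds something.
It also fails if it takes over 210 s, if anything falls off the work surface, if the arm or the gripper's body presses on something with over 40 N, if the wrist force passes 120 N, or if a joint passes its speed limit or range.

ROBOT

A 7-joint arm with a two-finger parallel gripper is mounted at the origin on the work surface. World frame = base frame: x ahead of the robot, y to its left, z up, the work surface at z = 0. Lengths are in m, angles in rad, forces in N, time in s.
With the tool pointing down it reaches from about 0.35 to 0.9 m from the base axis. Payload 19.9 kg.
Tool frame: the origin (TCP) lies midway between the tips of the shut fingers; the grasp point (between the pads) lies 19 mm behind it; z points along the fingers, y is the direction in which the jaws open and shut (so a half turn about z gives the same grasp; the last joint's range is limited). The gripper opens to 94 mm and grips with 3 to 60 N. Pads are 16 mm wide; open, the fingers measure 119 mm over their backs; the gripper's body (75 mm by 177 mm) begins 78 mm behind the grasp point.
Start: joints at [-1.389, 0.417, -0.01, 1.614, 0.005, 1.111, -0.053], TCP at [0.139, 0.609, 0.205] pointing down, gripper open.
Joint ranges: [-2.81, 2.81], [-0.39, 2.02], [-1.27, 1.25], [0.06, 2.57], [-1.19, 4.33], [0.19, 2], [-2.82, 2.82]. Speed limits (rad/s): [1.89, 1.89, 2.39, 2.39, 3.01, 3.01, 3.01].

INTERFACE

Orientations are given as a rotation vector (axis times angle).
In Python, from workcell import bot gives the robot as it stands.
- The arm moves only by the tool step_arm, never from a script. Its argument "motion" is a list of rows, each an object of numbers: "jaw": the opening, from -1 (shut) to 1 (fully open); "tx", "ty", "tz": the shift along the tool's x, y, z normalised to -1 to 1, where 1 is 3 cm; "spin": the turn about the tool's z normalised to -1 to 1, where 1 is 4 degrees. In form: [{"jaw": .., "tx": .., "ty": .., "tz": .., "spin": ..}, ...]. A call has 1 to 12 rows; each row shifts and turns the pose as measured when the row begins, along the tool's axes as they then stand; what a row does not reach is not made up. A row lasts 1/8 s, in which the tool goes at most 62.5 mm and 10.7 degrees, less where a joint would pass 70% of its speed; a pose out of reach is approached as far as the arm can. A call with a number of a shift or a turn outside -1 to 1 is refused whole. A call with a gripper value outside its range is refused whole. The fingers move at their own pace and stop on an object; "force" is the grip in N (left out, the last holds). Time passes only in rows, so rows that do not move let the fingers close. It gives the time, the measured TCP pose, the force and the opening at its end, in the units of the state.
- bot.observe(): the state, without advancing time (a new reading comes with each control period).
- bot.read_camera(name): name is "scene" or "top" or "wrist"; returns the picture (384x512x3 uint8, red, green, blue); there is no depth.
- bot.camera_info(name): a dict with "fx", "fy", "cx", "cy" (pixels), "rvec" (rotation vector, rad) and "tvec" (3), from world to camera coordinates, as OpenCV has them. Camera axes: x right, y down, z forward; pixel columns grow to the right and rows downward; lengths in m; the calibration is good to about 2 mm. A picture is of the moment at which its call begins: read the wrist's pose just before it. camera_info takes no time and is no camera call; for the wrist camera it gives the pose at the moment of the call.
- bot.close_job(): hands the job in, once; it reports no verdict.
The state is a dict: "time_s": time; "joints": joint angles; "joint_vel": joint speeds; "effort": joint torques, N m; "tool_pos": TCP position; "tool_rot": TCP orientation; "wrist_force": force on the tool from outside, world axes, zero at the start; "torque": the same for the moment, N m; "grip_width": finger opening in m.
Only numpy, scipy, OpenCV 4.12 (cv2) and the standard library are available. Lean on these libraries where they do the work, as an engineer would, in place of code of your own. Each camera call takes 0.05 s, during which the arm holds its last target.

## Working session

There is one attempt and no reset: what is moved stays moved. The work goes in short steps, Python scripts to look and compute and a tool call to move; the robot and the scene stay as the last step left them, time stands still between calls to the robot, and variables do not carry over. Pictures are saved under pics/ and viewed, and the job is handed in when it is done.

Besides the shell and the picture viewer there is one more tool, called after "Emit:" as name([rows], argument=value, ...), one row to a line, values as JSON. step_arm: Moves the arm, as the interface text tells. Its arguments: {"type":"object","properties":{"motion":{"type":"array","items":{"type":"object","properties":{"jaw":{"type":"number"},"tx":{"type":"number"},"ty":{"type":"number"},"tz":{"type":"number"},"spin":{"type":"number"}}}},"force":{"type":"number"}},"required":["motion"]}

```bash
ls; mkdir -p pics; python3 - <<'E'
from workcell import bot
import cv2
print(bot.observe())
for n in ("scene","top","wrist"):
    i=bot.camera_info(n);print(n,i)
    im=bot.read_camera(n);cv2.imwrite(f"pics/{n}0.png",im[:,:,::-1])
E
```

```text
pics
{'time_s': 0.0, 'joints': array([-1.38853635,  0.4179526 , -0.01036077,  1.61416594,  0.00467715,
        1.11065522, -0.05299896]), 'joint_vel': array([-1.04763796e-04, -6.30137866e-04, -1.52689144e-04, -2.39004277e-04,
        3.26216519e-05,  2.04696679e-03, -8.81010663e-04]), 'effort': array([-2.18970836e-04, -8.51276278e+01,  6.38633128e-01, -4.25970984e+01,
       -4.88120446e-02,  1.89149415e-02,  1.14419090e-04]), 'tool_pos': array([0.13857694, 0.60907388, 0.2048418 ]), 'tool_rot': array([-3.50657981e-01, -3.12187539e+00,  1.81232418e-03]), 'wrist_force': array([-0.24067482, -0.60187563, -0.25756426]), 'torque': array([-0.05402348,  0.0627343 ,  0.03325931]), 'grip_width': 0.09421248505002525}
scene {'fx': 418.36595689452434, 'fy': 418.36595689452434, 'cx': 259.35737840555794, 'cy': 195.64982291560017, 'rvec': array([ 0.99572098,  2.46771224, -1.01396136]), 'tvec': array([ 0.36682345, -0.19082226,  1.67640813])}
top {'fx': 449.64542212279275, 'fy': 449.64542212279275, 'cx': 245.66446771488827, 'cy': 190.0955926168285, 'rvec': array([ 2.15259475, -2.15732999,  0.15952724]), 'tvec': array([-0.01602027,  0.51698075,  1.54431727])}
wrist {'fx': 283.8643521988778, 'fy': 283.8643521988778, 'cx': 259.19287305634776, 'cy': 187.13657252029765, 'rvec': array([-2.28029703, -1.81689265, -0.24944554]), 'tvec': array([-0.62479847, -0.0280171 ,  0.39112418])}
```

View pics/scene0.png

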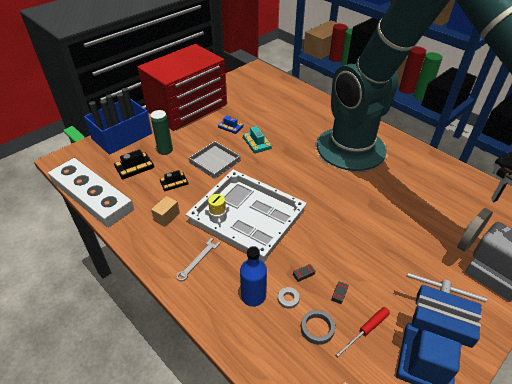

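View pics/top0.png

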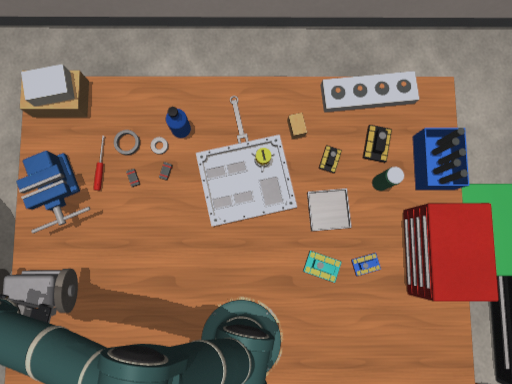

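View pics/wrist0.png

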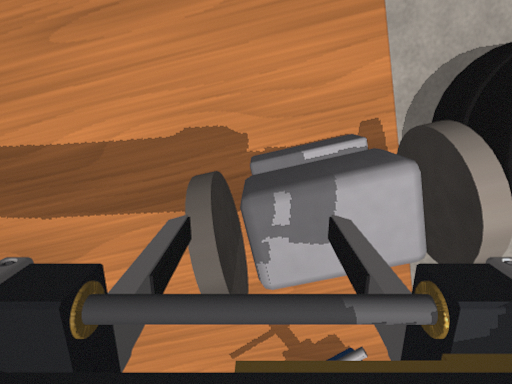

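```bash
cat > h.py <<'E'
from workcell import bot
import cv2, numpy as np
from scipy.spatial.transform import Rotation as R
def cam(n):
    i=bot.camera_info(n)
    return np.array([[i['fx'],0,i['cx']],[0,i['fy'],i['cy']],[0,0,1]]), R.from_rotvec(i['rvec']).as_matrix(), np.array(i['tvec'])
def cast(c,px,z):
    K,Rm,t=c
    px=np.atleast_2d(np.asarray(px,float))
    d=np.c_[px,np.ones(len(px))]@np.linalg.inv(K).T@Rm
    o=-Rm.T@t
    s=(z-o[2])/d[:,2]
    return o+d*s[:,None]
def proj(c,P):
    K,Rm,t=c
    q=(np.atleast_2d(P)@Rm.T+t)@K.T
    return q[:,:2]/q[:,2:]
def tri(cs,pxs):
    # least squares ray crossing
    A=np.zeros((3,3));b=np.zeros(3);L=[]
    for (K,Rm,t),p in zip(cs,pxs):
        d=Rm.T@np.linalg.inv(K)@np.array([p[0],p[1],1.]);d/=np.linalg.norm(d);o=-Rm.T@t
        M=np.eye(3)-np.outer(d,d);A+=M;b+=M@o;L.append((o,d))
    x=np.linalg.solve(A,b)
    return x,[np.linalg.norm(np.cross(x-o,d)) for o,d in L]
def crop(src,u0,v0,u1,v1,s,out):
    im=src if not isinstance(src,str) else cv2.imread(src)
    cv2.imwrite(out,cv2.resize(im[v0:v1,u0:u1],None,fx=s,fy=s,interpolation=cv2.INTER_CUBIC))
def snap(n,out):
    c=cam(n);im=bot.read_camera(n)[:,:,::-1].copy();cv2.imwrite(out,im);return c,im
def toolaxes():
    o=bot.observe();return o['tool_pos'],R.from_rotvec(o['tool_rot']).as_matrix()
def goal(x,y,z,jawyaw=None):
    """needed move in tool axes (units of rows) ; jawyaw = world yaw of jaw (tool y) axis mod pi"""
    p,M=toolaxes();d=M.T@(np.array([x,y,z])-p)
    print('tool',np.round(p,4),'tilt',np.round(M[2,2],5),'jawyaw',round(float(np.arctan2(M[1,1],M[0,1])),4),'j7',round(float(bot.observe()['joints'][6]),3))
    print('shift units tx,ty,tz',np.round(d/0.03,3))
    if jawyaw is not None:
        cur=np.arctan2(M[1,1],M[0,1]);dy=(jawyaw-cur+np.pi/2)%np.pi-np.pi/2
        print('spin units (tool z down => sign flipped)',round(float(-np.degrees(dy)/4),3))
E
python3 - <<'E'
from h import *
crop('pics/top0.png',110,90,310,240,4,'pics/c1.png')
crop('pics/top0.png',290,110,430,290,3.2,'pics/c2.png')
crop('pics/scene0.png',100,100,320,260,3.6,'pics/c3.png')
E
```

```text
(no output)
```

View pics/c1.png

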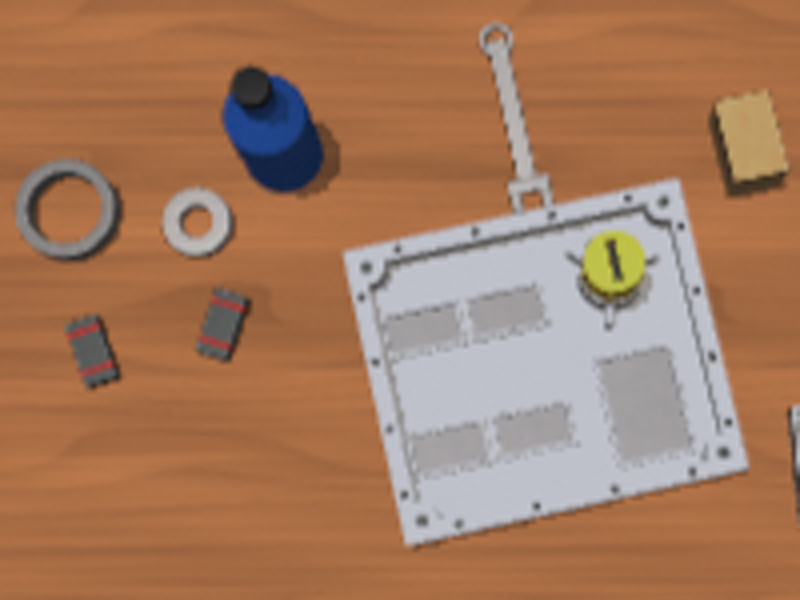

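View pics/c2.png

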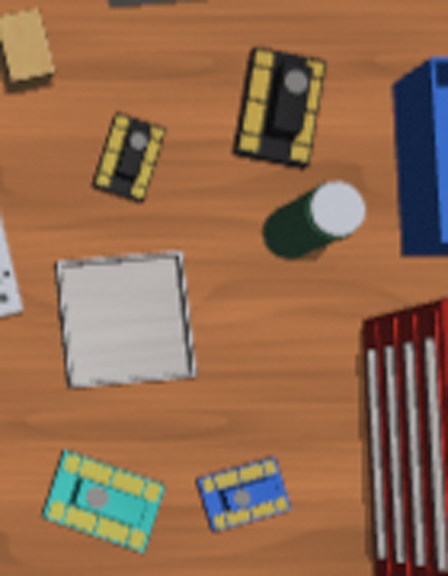

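View pics/c3.png

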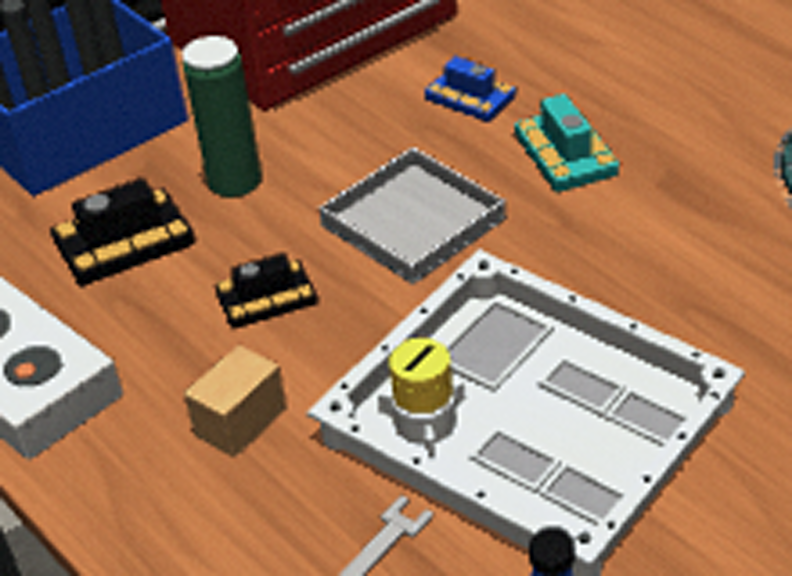

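```bash
python3 - <<'E'
from h import *
c=cam('top');cs=cam('scene')
im=cv2.imread('pics/top0.png');hsv=cv2.cvtColor(im,cv2.COLOR_BGR2HSV)
m=((hsv[...,1]<45)&(hsv[...,2]>110)).astype(np.uint8)
m[:, :190]=0;m[:,302:]=0;m[:125]=0;m[235:]=0
m=cv2.morphologyEx(m,cv2.MORPH_OPEN,np.ones((5,5)))
k=max(cv2.findContours(m,0,2)[0],key=cv2.contourArea)
k=cv2.convexHull(k)
for z in(0.04,):
    P=cast(c,k[:,0],z)[:,:2].astype(np.float32)
    r=cv2.minAreaRect(P);print('sump',z,r, cv2.boxPoints(r).tolist())
# cap
m=cv2.inRange(hsv,(22,120,100),(35,255,255));m[:, :240]=0;m[:,290:]=0;m[:130]=0;m[180:]=0
k=max(cv2.findContours(m,0,2)[0],key=cv2.contourArea);print(cv2.minEnclosingCircle(k),cv2.boundingRect(k))
print('cap',cast(c,[cv2.minEnclosingCircle(k)[0]],0.093))
# magnets
ms=cv2.inRange(hsv,(0,0,0),(179,110,95));ms[:, :120]=0;ms[:,180:]=0;ms[:160]=0;ms[195:]=0
red=((hsv[...,0]<6)|(hsv[...,0]>172))&(hsv[...,1]>120)&(hsv[...,2]>60)
red=red.astype(np.uint8)*255; red[:, :120]=0;red[:,180:]=0;red[:160]=0;red[195:]=0
mm=cv2.morphologyEx(cv2.bitwise_or(ms,red),cv2.MORPH_CLOSE,np.ones((3,3)))
for k in cv2.findContours(mm,0,2)[0]:
    if cv2.contourArea(k)<40: continue
    P=cast(c,k[:,0],0.018)[:,:2].astype(np.float32)
    print('mag',cv2.minAreaRect(P),cv2.boundingRect(k))
# tray
m=((hsv[...,1]<60)&(hsv[...,2]>90)).astype(np.uint8);m[:, :302]=0;m[:,358:]=0;m[:182]=0;m[235:]=0
k=max(cv2.findContours(m,0,2)[0],key=cv2.contourArea)
P=cast(c,k[:,0],0.026)[:,:2].astype(np.float32);print('tray',cv2.minAreaRect(P))
# strainer black
blk=cv2.inRange(hsv,(0,0,0),(179,255,60));yl=cv2.inRange(hsv,(15,60,110),(35,150,255))
for box in ((312,140,348,178),(358,120,398,166)):
    mm=np.zeros_like(blk);u0,v0,u1,v1=box
    mm[v0:v1,u0:u1]=blk[v0:v1,u0:u1]
    mm=cv2.morphologyEx(mm,cv2.MORPH_CLOSE,np.ones((7,7)))
    k=max(cv2.findContours(mm,0,2)[0],key=cv2.contourArea)
    P=cast(c,k[:,0],0.014)[:,:2].astype(np.float32);print('str',cv2.minAreaRect(P),cv2.boundingRect(k))
E
```

```text
sump 0.04 ((0.5543580651283264, -0.01703590154647827), (0.2674218714237213, 0.30507776141166687), 12.682401657104492) [[0.39042001962661743, 0.10242556035518646], [0.45739883184432983, -0.19520892202854156], [0.7182961106300354, -0.136497363448143], [0.651317298412323, 0.16113711893558502]]
((263.241943359375, 155.9516143798828), 8.143744468688965) (256, 148, 15, 17)
cap [[ 0.62689456 -0.07705373  0.093     ]]
mag ((0.5645281076431274, 0.3837558925151825), (0.05788764730095863, 0.031161051243543625), 19.8347225189209) (127, 169, 13, 18)
mag ((0.5895071625709534, 0.2694392204284668), (0.030715547502040863, 0.05713595077395439), 72.90403747558594) (160, 163, 12, 17)
tray ((0.4498100280761719, -0.310117244720459), (0.1405339390039444, 0.13884373009204865), 4.752569675445557)
str ((0.6335057616233826, -0.32140472531318665), (0.05652323365211487, 0.08773667365312576), 71.11188507080078) (319, 147, 18, 26)
str ((0.6912523508071899, -0.49217963218688965), (0.08154822885990143, 0.12697140872478485), 78.3751220703125) (363, 125, 24, 38)
```

```bash
python3 - <<'E'
from h import *
p,M=toolaxes();K,Rm,t=cam('wrist')
print('cam pos in tool',M.T@(-Rm.T@t-p),'cam axes in tool cols\n',np.round(M.T@Rm.T,3))
print('tool axes\n',M.round(3))
c=cam('top')
print('bottle base-ish',cast(c,[(181,134)],0.0),'bottle cap',cast(c,[(172.5,112)],0.21))
print('spray top',cast(c,[(395,175)],0.17), 'carton',cast(c,[(298,124)],0.06))
print('recess', cast(c,np.array([(424,327),(508,310),(449,448),(535,428),(645,405)])/4+[110,90],0.008).round(4))
print(cast(c,np.array([[133,177],[166,171]]),0.009))
goal(0.565,0.384,0.2,np.radians(109.8))
E
```

```text
cam pos in tool [ 0.07803093  0.00058534 -0.17836716] cam axes in tool cols
 [[-0.002 -0.963 -0.271]
 [ 1.    -0.002 -0.001]
 [ 0.    -0.271  0.963]]
tool axes
 [[-0.975  0.222 -0.   ]
 [ 0.222  0.975 -0.001]
 [-0.    -0.001 -1.   ]]
bottle base-ish [[0.72902031 0.21800834 0.        ]] bottle cap [[0.74497963 0.21764681 0.21      ]]
spray top [[ 0.54699221 -0.49950505  0.17      ]] carton [[ 0.74920106 -0.20261777  0.06      ]]
recess [[ 0.5875  0.089   0.008 ]
 [ 0.6029  0.0135  0.008 ]
 [ 0.4781  0.0661  0.008 ]
 [ 0.4959 -0.0105  0.008 ]
 [ 0.5165 -0.109   0.008 ]]
[[0.56855033 0.38566811 0.009     ]
 [0.59023378 0.268237   0.009     ]]
tool [0.1386 0.6091 0.205 ] tilt -1.0 jawyaw 1.347 j7 -0.053
shift units tx,ty,tz [-15.523  -4.164   0.17 ]
spin units (tool z down => sign flipped) -8.155
```

Emit:
step_arm([
  {"jaw": 1,"tz": -1,"ty": -0.8},
  {"tz": -1,"ty": -1,"tx": -0.5},
  {"ty": -1,"tx": -1,"tz": -0.5,"spin": -1},
  {"ty": -0.8,"tx": -1,"spin": -1},
  {"tx": -1,"ty": -0.4,"spin": -1},
  {"tx": -1,"spin": -1},
  {"tx": -1,"spin": -1},
  {"tx": -1,"spin": -1},
  {"tx": -1,"spin": -1},
  {"tx": -1,"spin": -0.5},
  {"tx": -1},
  {"tx": -1},
], force=30)

```text
validation failed for argument at $.mo...
```

```bash
python3 - <<'E'
from h import *
goal(0.565,0.385,0.12,np.radians(109.8)); print(bot.observe()['time_s'])
c,im=snap('wrist','pics/w1.png')
E
```

```text
tool [0.1386 0.6091 0.205 ] tilt -1.0 jawyaw 1.347 j7 -0.053
shift units tx,ty,tz [-15.516  -4.129   2.837]
spin units (tool z down => sign flipped) -8.155
0.15
```

View pics/w1.png

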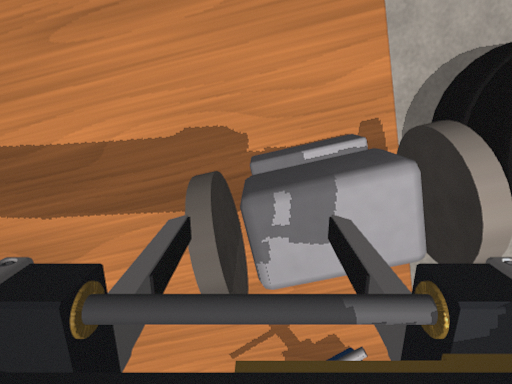

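Emit:
step_arm([
  {"jaw": 1,"tx": 0,"ty": -0.8,"tz": -1,"spin": 0},
  {"jaw": 1,"tx": -0.5,"ty": -1,"tz": -1,"spin": 0},
  {"jaw": 1,"tx": -1,"ty": -1,"tz": -0.5,"spin": -1},
  {"jaw": 1,"tx": -1,"ty": -0.8,"tz": 0,"spin": -1},
  {"jaw": 1,"tx": -1,"ty": -0.4,"tz": 0,"spin": -1},
  {"jaw": 1,"tx": -1,"ty": 0,"tz": 0,"spin": -1},
  {"jaw": 1,"tx": -1,"ty": 0,"tz": 0,"spin": -1},
  {"jaw": 1,"tx": -1,"ty": 0,"tz": 0,"spin": -1},
  {"jaw": 1,"tx": -1,"ty": 0,"tz": 0,"spin": -1},
  {"jaw": 1,"tx": -1,"ty": 0,"tz": 0,"spin": -0.5},
  {"jaw": 1,"tx": -1,"ty": 0,"tz": 0,"spin": 0},
  {"jaw": 1,"tx": -1,"ty": 0,"tz": 0,"spin": 0},
], force=30)

```text
time_s: 1.7
tool_pos: [0.4301, 0.5097, 0.2818]
tool_rot: [0.502, -3.1, 0.003]
wrist_force: [-0.9, 0.9, -0.5]
grip_width: 0.0939
```

```bash
python3 - <<'E'
from h import *
goal(0.565,0.385,0.12,np.radians(109.8)); print(bot.observe()['time_s'])
c,im=snap('wrist','pics/w2.png')
E
```

```text
tool [0.4301 0.5097 0.2818] tilt -1.0 jawyaw 1.8918 j7 1.006
shift units tx,ty,tz [-2.961 -5.355  5.398]
spin units (tool z down => sign flipped) -0.353
1.7
```

View pics/w2.png

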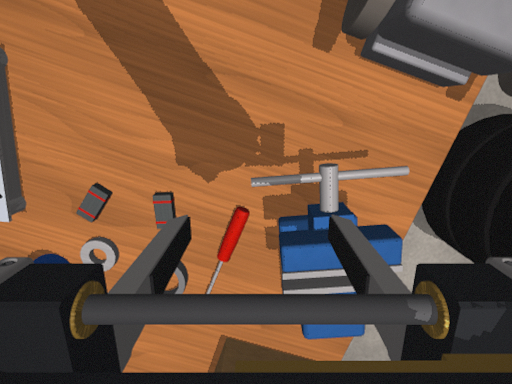

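Emit:
step_arm([
  {"jaw": 1,"tx": -0.5,"ty": -0.9,"tz": 0.5,"spin": -0.35},
  {"jaw": 1,"tx": -0.5,"ty": -0.9,"tz": 0.9,"spin": 0},
  {"jaw": 1,"tx": -0.5,"ty": -0.9,"tz": 0.9,"spin": 0},
  {"jaw": 1,"tx": -0.5,"ty": -0.9,"tz": 0.9,"spin": 0},
  {"jaw": 1,"tx": -0.5,"ty": -0.9,"tz": 0.9,"spin": 0},
  {"jaw": 1,"tx": -0.5,"ty": -0.9,"tz": 0.9,"spin": 0},
  {"jaw": 1,"tx": 0,"ty": 0,"tz": 0,"spin": 0},
])

```text
time_s: 2.62
tool_pos: [0.5762, 0.3823, 0.1246]
tool_rot: [0.538, -3.093, 0.006]
wrist_force: [-0.0, 0.7, -0.1]
grip_width: 0.094
```

```bash
cat > mag.py <<'E'
from h import *
def mags(c,im,z=0.018,minsz=0.03,verbose=True):
    hsv=cv2.cvtColor(im,cv2.COLOR_BGR2HSV)
    red=(((hsv[...,0]<8)|(hsv[...,0]>170))&(hsv[...,1]>120)&(hsv[...,2]>50)).astype(np.uint8)*255
    out=[]
    for k in cv2.findContours(cv2.dilate(red,np.ones((3,3))),0,2)[0]:
        P=cast(c,k[:,0],z)[:,:2].astype(np.float32)
        r=cv2.minAreaRect(P);w=sorted(r[1])
        out.append((np.array(r[0]),w,r))
    res=[]
    for i in range(len(out)):
        for j in range(i):
            d=out[i][0]-out[j][0];L=np.linalg.norm(d)
            if 0.025<L<0.055 and out[i][1][1]<.045 and out[j][1][1]<.045:
                res.append(((out[i][0]+out[j][0])/2,np.degrees(np.arctan2(d[1],d[0]))%180,L,out[i][1],out[j][1]))
    return res
E
python3 - <<'E'
from mag import *
goal(0.565,0.385,0.12,np.radians(109.8)); print(bot.observe()['time_s'])
c,im=snap('wrist','pics/w3.png')
for r in mags(c,im): print(r)
E
```

```text
tool [0.5762 0.3823 0.1246] tilt -0.99999 jawyaw 1.9149 j7 1.341
shift units tx,ty,tz [0.321 0.213 0.155]
spin units (tool z down => sign flipped) -0.02
2.625
(array([0.56551847, 0.38528539]), np.float64(19.88367693154811), np.float64(0.03606588319988697), [0.005131488665938377, 0.030530573800206184], [0.006655641365796328, 0.0317012295126915])
(array([0.58935454, 0.27124791]), np.float64(163.1504070626457), np.float64(0.03565900760062222), [0.00921547506004572, 0.034567154943943024], [0.011398778297007084, 0.035033125430345535])
```

View pics/w3.png

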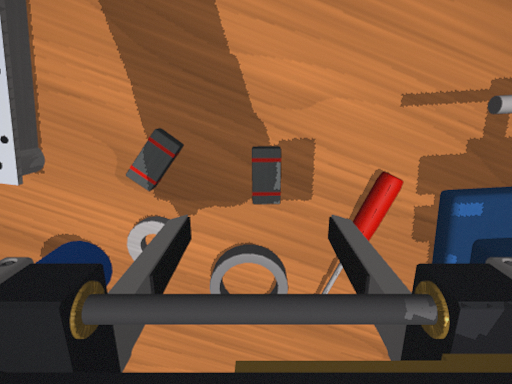

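Emit:
step_arm([
  {"jaw": 0.2,"tx": 0.35,"ty": 0.22,"tz": 0.5,"spin": 0},
  {"jaw": 0.2,"tx": 0,"ty": 0,"tz": 1,"spin": 0},
  {"jaw": 0.2,"tx": 0,"ty": 0,"tz": 1,"spin": 0},
  {"jaw": 0.2,"tx": 0,"ty": 0,"tz": 0.8,"spin": 0},
  {"jaw": 0.2,"tx": 0,"ty": 0,"tz": 0,"spin": 0},
])

```text
time_s: 3.3
tool_pos: [0.5559, 0.3944, 0.0251]
tool_rot: [0.554, -3.092, -0.004]
wrist_force: [-0.4, -0.0, 0.0]
grip_width: 0.0562
```

```bash
python3 - <<'E'
from mag import *
goal(0.5655,0.3853,0.010,np.radians(109.8)); print(bot.observe()['grip_width'])
c,im=snap('wrist','pics/w4.png')
for r in mags(c,im): print(r)
E
```

```text
tool [0.5559 0.3944 0.0251] tilt -1.0 jawyaw 1.9253 j7 1.331
shift units tx,ty,tz [-0.196 -0.397  0.502]
spin units (tool z down => sign flipped) 0.128
0.05616824805224549
(array([0.56529242, 0.38523352]), np.float64(19.874914690040896), np.float64(0.035716377860128386), [0.005857271607965231, 0.031200310215353966], [0.005643763113766909, 0.03057887777686119])
(array([0.58900401, 0.27355488]), np.float64(163.93849443914783), np.float64(0.03524014802461849), [0.012944495305418968, 0.03689899295568466], [0.015462268143892288, 0.03800388053059578])
```

Emit:
step_arm([
  {"jaw": 0.2,"tx": -0.2,"ty": -0.4,"tz": 0,"spin": 0.13},
  {"jaw": 0.2,"tx": 0,"ty": 0,"tz": 0,"spin": 0},
  {"jaw": 0.2,"tx": 0,"ty": 0,"tz": 0.5,"spin": 0},
  {"jaw": 0.2,"tx": 0,"ty": 0,"tz": 0,"spin": 0},
])

```text
time_s: 3.85
tool_pos: [0.5678, 0.3864, 0.0135]
tool_rot: [-0.538, 3.09, 0.009]
wrist_force: [-0.3, 0.1, -0.6]
grip_width: 0.0561
```

```bash
python3 - <<'E'
from mag import *
goal(0.5655,0.3853,0.010,np.radians(109.8)); print(bot.observe()['grip_width'])
E
```

```text
tool [0.5678 0.3864 0.0135] tilt -0.99997 jawyaw 1.9159 j7 1.345
shift units tx,ty,tz [ 0.084 -0.009  0.116]
spin units (tool z down => sign flipped) -0.007
0.05614933180490239
```

Emit:
step_arm([
  {"jaw": 0.2,"tx": 0.08,"ty": 0,"tz": 0.13,"spin": 0},
  {"jaw": 0.2,"tx": 0,"ty": 0,"tz": 0,"spin": 0},
  {"jaw": -1,"tx": 0,"ty": 0,"tz": 0,"spin": 0},
  {"jaw": -1,"tx": 0,"ty": 0,"tz": 0,"spin": 0},
  {"jaw": -1,"tx": 0,"ty": 0,"tz": 0,"spin": 0},
  {"jaw": -1,"tx": 0,"ty": 0,"tz": 0,"spin": 0},
], force=40)

```text
time_s: 4.6
tool_pos: [0.5653, 0.3859, 0.0095]
tool_rot: [-0.539, 3.09, 0.009]
wrist_force: [1.0, -0.4, -1.6]
grip_width: 0.0294
```

```bash
python3 - <<'E'
from mag import *
goal(0.5655,0.3853,0.010,np.radians(109.8)); print(bot.observe()['grip_width'])
E
```

```text
tool [0.5653 0.3859 0.0095] tilt -0.99997 jawyaw 1.9162 j7 1.344
shift units tx,ty,tz [ 0.001 -0.02  -0.015]
spin units (tool z down => sign flipped) -0.002
0.029365389982002072
```

```bash
cat >> h.py <<'E'
def plan(x,y,z,yawdeg,n,dyaw=None):
    """straight line with n rows, yaw change included; prints rows rounded"""
    p,M=toolaxes();cur=np.arctan2(M[1,1],M[0,1])
    dy=((np.radians(yawdeg)-cur+np.pi/2)%np.pi-np.pi/2) if dyaw is None else np.radians(dyaw)
    d=(np.array([x,y,z])-p)/n
    print('start',p.round(4),'yaw',round(np.degrees(cur),2),'dyaw',round(np.degrees(dy),2),'j7',round(float(bot.observe()['joints'][6]),3),'t',bot.observe()['time_s'],'w',round(bot.observe()['grip_width'],4))
    for i in range(n):
        a=cur+dy*i/n+np.pi/2
        tx=d[0]*np.cos(a)+d[1]*np.sin(a); b=a-np.pi/2; ty=d[0]*np.cos(b)+d[1]*np.sin(b)
        print(i,*(round(float(v),2) for v in (tx/.03,ty/.03,-d[2]/.03,-np.degrees(dy)/n/4)))
E
python3 - <<'E'
from h import *
plan(0.5875,0.13,0.0095,12.7,22,-97.1)
E
```

```text
start [0.5653 0.3859 0.0095] yaw 109.79 dyaw -97.1 j7 1.344 t 4.6 w 0.0294
0 0.1 -0.38 0.0 1.1
1 0.07 -0.38 0.0 1.1
2 0.04 -0.39 0.0 1.1
3 0.01 -0.39 0.0 1.1
4 -0.02 -0.39 0.0 1.1
5 -0.05 -0.39 0.0 1.1
6 -0.08 -0.38 0.0 1.1
7 -0.11 -0.37 0.0 1.1
8 -0.14 -0.36 0.0 1.1
9 -0.16 -0.35 0.0 1.1
10 -0.19 -0.34 0.0 1.1
11 -0.22 -0.32 0.0 1.1
12 -0.24 -0.31 0.0 1.1
13 -0.26 -0.29 0.0 1.1
14 -0.28 -0.27 0.0 1.1
15 -0.3 -0.24 0.0 1.1
16 -0.32 -0.22 0.0 1.1
17 -0.34 -0.19 0.0 1.1
18 -0.35 -0.17 0.0 1.1
19 -0.36 -0.14 0.0 1.1
20 -0.37 -0.11 0.0 1.1
21 -0.38 -0.08 0.0 1.1
```

Lift, then travel to the sump with the turn.

Emit:
step_arm([
  {"jaw": -1,"tx": 0,"ty": 0,"tz": -1,"spin": 0},
  {"jaw": -1,"tx": 0,"ty": 0,"tz": -1,"spin": 0},
  {"jaw": -1,"tx": 0,"ty": 0,"tz": -1,"spin": 0},
  {"jaw": -1,"tx": 0.07,"ty": -0.4,"tz": -0.3,"spin": 1},
  {"jaw": -1,"tx": 0.04,"ty": -0.4,"tz": 0,"spin": 1},
  {"jaw": -1,"tx": 0.01,"ty": -0.4,"tz": 0,"spin": 1},
  {"jaw": -1,"tx": -0.02,"ty": -0.4,"tz": 0,"spin": 1},
  {"jaw": -1,"tx": -0.05,"ty": -0.4,"tz": 0,"spin": 1},
  {"jaw": -1,"tx": -0.08,"ty": -0.4,"tz": 0,"spin": 1},
  {"jaw": -1,"tx": -0.11,"ty": -0.4,"tz": 0,"spin": 1},
  {"jaw": -1,"tx": -0.14,"ty": -0.4,"tz": 0,"spin": 1},
  {"jaw": -1,"tx": -0.16,"ty": -0.35,"tz": 0,"spin": 1},
])

```text
time_s: 6.1
tool_pos: [0.5836, 0.2748, 0.1103]
tool_rot: [0.471, 3.105, 0.01]
wrist_force: [0.8, 0.4, -1.9]
grip_width: 0.0293
```

Emit:
step_arm([
  {"jaw": -1,"tx": -0.2,"ty": -0.34,"tz": 0,"spin": 1},
  {"jaw": -1,"tx": -0.22,"ty": -0.32,"tz": 0,"spin": 1},
  {"jaw": -1,"tx": -0.24,"ty": -0.31,"tz": 0,"spin": 1},
  {"jaw": -1,"tx": -0.26,"ty": -0.29,"tz": 0,"spin": 1},
  {"jaw": -1,"tx": -0.28,"ty": -0.27,"tz": 0,"spin": 1},
  {"jaw": -1,"tx": -0.3,"ty": -0.24,"tz": 0,"spin": 1},
  {"jaw": -1,"tx": -0.32,"ty": -0.22,"tz": 0,"spin": 1},
  {"jaw": -1,"tx": -0.34,"ty": -0.19,"tz": 0,"spin": 1},
  {"jaw": -1,"tx": -0.35,"ty": -0.17,"tz": 0,"spin": 1},
  {"jaw": -1,"tx": -0.36,"ty": -0.14,"tz": 0,"spin": 1},
  {"jaw": -1,"tx": -0.37,"ty": -0.11,"tz": 0,"spin": 1},
  {"jaw": -1,"tx": 0,"ty": 0,"tz": 0,"spin": 0},
])

```text
time_s: 7.6
tool_pos: [0.613, 0.1453, 0.1091]
tool_rot: [-1.635, -2.679, -0.008]
wrist_force: [0.3, 1.1, -0.2]
grip_width: 0.0295
```

```bash
python3 - <<'E'
from h import *
plan(0.5875,0.089,0.08,12.7,1)
c,im=snap('wrist','pics/w5.png')
E
```

```text
start [0.613  0.1453 0.1091] yaw 27.22 dyaw -14.52 j7 0.451 t 7.6 w 0.0295
0 -1.28 -1.62 0.97 3.63
```

View pics/w5.png

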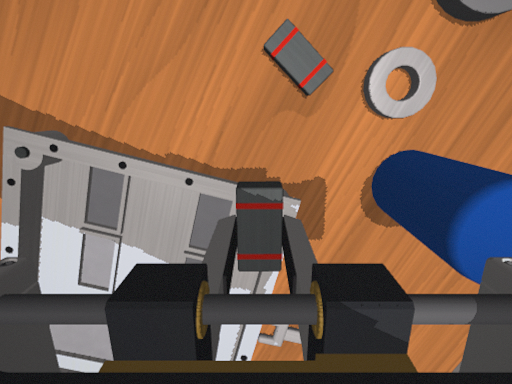

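```bash
python3 - <<'E'
from h import *
im=cv2.imread('pics/w5.png');crop(im,0,110,256,380,2.8,'pics/c5.png')
c=cam('wrist')
S=np.array([0.55436,-0.01704]);a=np.radians(12.68);Rs=np.array([[np.cos(a),-np.sin(a)],[np.sin(a),np.cos(a)]])
for q in [(105,197),(97,260),(210,222),(22,152)]:
    P=cast(c,[q],0.008)[0];print(q,P.round(4),(Rs.T@(P[:2]-S)).round(4))
# improved top: average
print(c[2])
t=cam('top');it=cv2.imread('pics/top0.png')
crop(it,195,130,300,230,7,'pics/c6.png')
E
```

```text
(105, 197) [0.4771 0.0652 0.008 ] [-0.0574  0.0972]
(97, 260) [ 0.4931 -0.008   0.008 ] [-0.0578  0.0222]
(210, 222) [0.5849 0.0894 0.008 ] [0.0531 0.0972]
(22, 152) [0.389  0.0723 0.008 ] [-0.1417  0.1234]
[-0.61301729 -0.14618979  0.25665458]
```

View pics/c5.png

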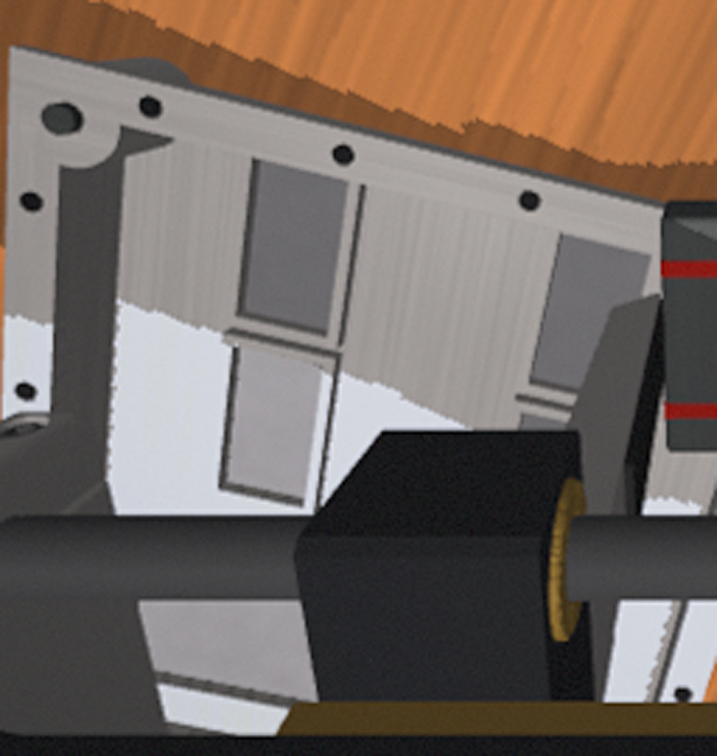

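View pics/c6.png

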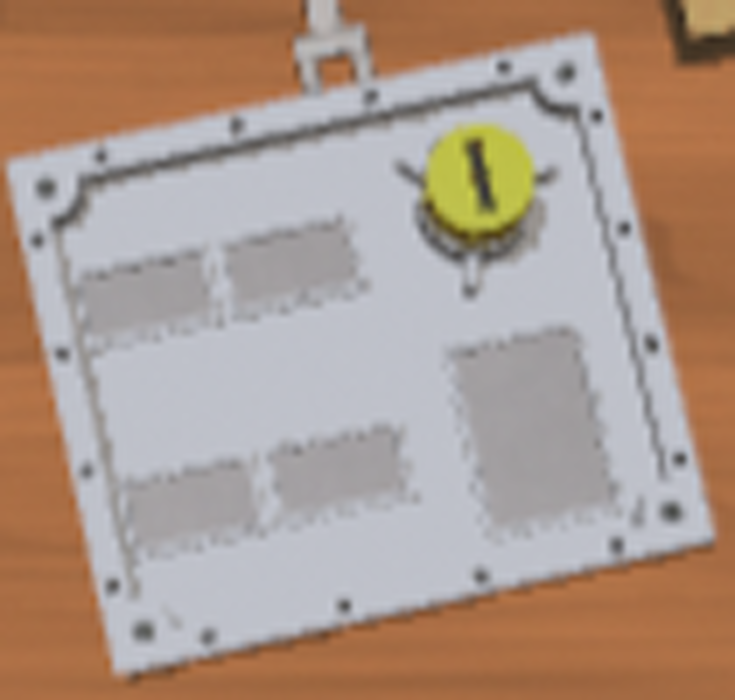

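```bash
python3 - <<'E'
from h import *
t=cam('top');it=cv2.imread('pics/top0.png')
S=np.array([0.55436,-0.01704]);a=np.radians(12.68);Rs=np.array([[np.cos(a),-np.sin(a)],[np.sin(a),np.cos(a)]])
big=cv2.resize(it[130:230,195:300],None,fx=4,fy=4,interpolation=cv2.INTER_CUBIC)
g=cv2.cvtColor(big,cv2.COLOR_BGR2GRAY)
m=((g<178)&(g>140)).astype(np.uint8)
m=cv2.morphologyEx(m,cv2.MORPH_OPEN,np.ones((13,13)))
for k in cv2.findContours(m,0,2)[0]:
    if cv2.contourArea(k)<1000: continue
    px=(k[:,0]+0.5)/4-0.5+[195,130]
    P=cast(t,px,0.008)[:,:2].astype(np.float32)
    r=cv2.minAreaRect(P);M=cv2.moments(k);cc=np.array([M['m10']/M['m00'],M['m01']/M['m00']])
    cc=(cc+.5)/4-.5+[195,130];q=cast(t,[cc],0.008)[0][:2]
    print(np.round(r[1],4),round(r[2],2),'rect',np.round(r[0],4),'cen',q.round(4),'sump',(Rs.T@(np.array(r[0])-S)).round(4),(Rs.T@(q-S)).round(4))
E
```

```text
[0.039 0.069] 11.27 rect [0.4798 0.0685] cen [0.4795 0.068 ] sump [-0.054   0.0998] [-0.0544  0.0994]
[0.0384 0.069 ] 11.98 rect [ 0.4972 -0.0079] cen [ 0.4968 -0.0091] sump [-0.0538  0.0214] [-0.0544  0.0204]
[0.0993 0.0706] 13.25 rect [ 0.5194 -0.1082] cen [ 0.518  -0.1072] sump [-0.0541 -0.0812] [-0.0553 -0.08  ]
[0.0351 0.075 ] 11.46 rect [0.5856 0.0939] cen [0.5861 0.0927] sump [0.0548 0.1014] [0.055  0.1001]
[0.0437 0.0693] 12.86 rect [0.6007 0.0159] cen [0.6003 0.017 ] sump [0.0524 0.022 ] [0.0523 0.0231]
```

```bash
python3 - <<'E'
from h import *
plan(0.535,0.0,0.12,12.7,5)
E
```

```text
start [0.6129 0.1461 0.109 ] yaw 27.32 dyaw -14.62 j7 0.452 t 7.65 w 0.0295
0 -0.63 -0.91 -0.07 0.73
1 -0.67 -0.87 -0.07 0.73
2 -0.72 -0.84 -0.07 0.73
3 -0.76 -0.8 -0.07 0.73
4 -0.8 -0.76 -0.07 0.73
```

Emit:
step_arm([
  {"jaw": -1,"tx": -0.63,"ty": -0.91,"tz": -0.2,"spin": 0.73},
  {"jaw": -1,"tx": -0.67,"ty": -0.87,"tz": 0,"spin": 0.73},
  {"jaw": -1,"tx": -0.72,"ty": -0.84,"tz": 0,"spin": 0.73},
  {"jaw": -1,"tx": -0.76,"ty": -0.8,"tz": 0,"spin": 0.73},
  {"jaw": -1,"tx": -0.8,"ty": -0.76,"tz": 0,"spin": 0.73},
  {"jaw": -1,"tx": 0,"ty": 0,"tz": 0,"spin": 0},
  {"jaw": -1,"tx": 0,"ty": 0,"tz": 0,"spin": 0},
])

```text
time_s: 8.52
tool_pos: [0.5334, 0.0015, 0.1142]
tool_rot: [-1.944, -2.461, -0.012]
wrist_force: [-0.6, 0.8, -0.6]
grip_width: 0.0292
```

```bash
python3 - <<'E'
from h import *
plan(0.535,0.0,0.12,12.7,1)
c,im=snap('wrist','pics/w6.png')
import pickle;pickle.dump(c,open('w6.pkl','wb'))
E
```

```text
start [0.5334 0.0015 0.1142] yaw 13.37 dyaw -0.67 j7 0.456 t 8.525 w 0.0292
0 -0.06 0.04 -0.19 0.17
```

View pics/w6.png

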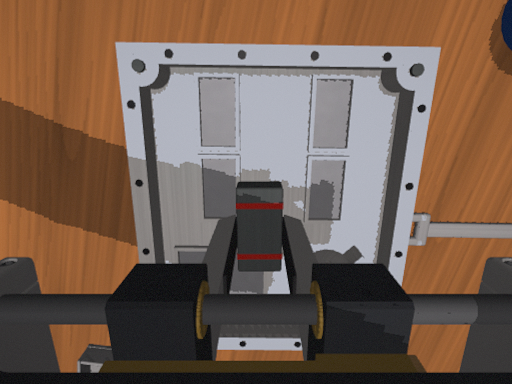

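```bash
python3 - <<'E'
from h import *
im=cv2.imread('pics/w6.png');crop(im,180,60,380,230,4,'pics/c7.png')
E
```

```text
(no output)
```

View pics/c7.png

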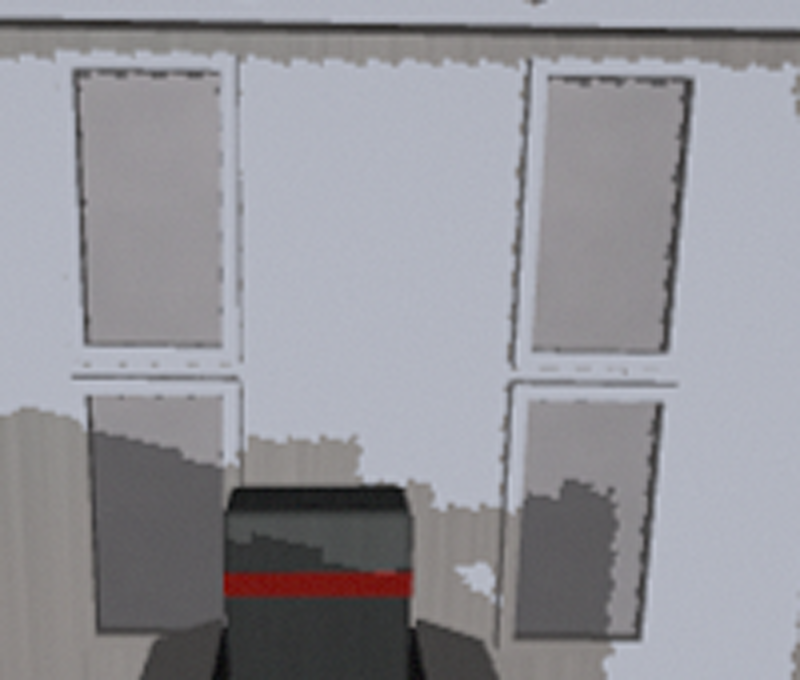

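```bash
python3 - <<'E'
from h import *
import pickle
c=pickle.load(open('w6.pkl','rb'))
Q={'C':[(73,68),(220,68),(222,347),(85,347)],'A':[(545,75),(693,77),(668,354),(532,351)],'D':[(87,395),(222,395),(222,634),(97,634)],'B':[(527,400),(663,402),(641,640),(515,637)]}
S=np.array([0.55436,-0.01704]);a=np.radians(12.68);Rs=np.array([[np.cos(a),-np.sin(a)],[np.sin(a),np.cos(a)]])
for n,q in Q.items():
    P=cast(c,(np.array(q)+.5)/4-.5+[180,60],0.014)[:,:2]
    m=P.mean(0);e=[np.linalg.norm(P[i]-P[i-1]).round(4) for i in range(4)]
    d=(P[0]+P[1]-P[2]-P[3]);print(n,m.round(4),'sump',(Rs.T@(m-S)).round(4),e,'yaw',np.degrees(np.arctan2(d[1],d[0])).round(2)-90)
E
```

```text
C [0.4784 0.0656] sump [-0.056   0.0973] [np.float64(0.0641), np.float64(0.0338), np.float64(0.0641), np.float64(0.0336)] yaw 12.530000000000001
A [0.5851 0.0892] sump [0.0534 0.0969] [np.float64(0.0636), np.float64(0.0342), np.float64(0.0639), np.float64(0.0335)] yaw 13.069999999999993
D [ 0.4946 -0.0082] sump [-0.0563  0.0218] [np.float64(0.0633), np.float64(0.0335), np.float64(0.0633), np.float64(0.0328)] yaw 12.290000000000006
B [0.6017 0.0156] sump [0.0534 0.0214] [np.float64(0.0629), np.float64(0.0338), np.float64(0.0633), np.float64(0.0332)] yaw 12.89
```

```bash
python3 - <<'E'
from mag import *
import pickle
c=pickle.load(open('w6.pkl','rb'));im=cv2.imread('pics/w6.png')
p,M=toolaxes()
for r in mags(c,im,z=p[2]+0.0085): print(r, 'in tool',M.T@np.array([*(r[0]-p[:2]),0]))
E
```

```text
(array([0.53391853, 0.00276249]), np.float64(103.25182452239163), np.float64(0.035904281134891115), [0.004683183040469885, 0.03053581900894642], [0.005187213886529207, 0.030755238607525826]) in tool [1.16429459e-03 8.87085929e-04 1.23332154e-05]
```

```bash
python3 - <<'E'
from mag import *
plan(0.4785,0.0642,0.05,12.7,4)
E
```

```text
start [0.5333 0.0014 0.1141] yaw 13.36 dyaw -0.66 j7 0.456 t 8.575 w 0.0294
0 0.61 -0.32 0.53 0.04
1 0.61 -0.33 0.53 0.04
2 0.61 -0.33 0.53 0.04
3 0.61 -0.33 0.53 0.04
```

Emit:
step_arm([
  {"jaw": -1,"tx": 0.61,"ty": -0.32,"tz": 0.53,"spin": 0.17},
  {"jaw": -1,"tx": 0.61,"ty": -0.33,"tz": 0.53,"spin": 0},
  {"jaw": -1,"tx": 0.61,"ty": -0.33,"tz": 0.53,"spin": 0},
  {"jaw": -1,"tx": 0.61,"ty": -0.33,"tz": 0.53,"spin": 0},
  {"jaw": -1,"tx": 0,"ty": 0,"tz": 0,"spin": 0},
  {"jaw": -1,"tx": 0,"ty": 0,"tz": 0,"spin": 0},
])

```text
time_s: 9.32
tool_pos: [0.4796, 0.071, 0.0496]
tool_rot: [-1.946, -2.461, -0.014]
wrist_force: [0.8, -0.7, -1.0]
grip_width: 0.0297
```

```bash
python3 - <<'E'
from mag import *
plan(0.4785,0.0642,0.028,12.7,1)
c,im=snap('wrist','pics/w7.png')
p,M=toolaxes()
for r in mags(c,im,z=p[2]+0.0085): print(r, 'in tool',M.T@np.array([*(r[0]-p[:2]),0]))
E
```

```text
start [0.4796 0.071  0.0496] yaw 13.33 dyaw -0.63 j7 0.36 t 9.325 w 0.0297
0 -0.21 -0.09 0.72 0.16
(array([0.4802423 , 0.07202404]), np.float64(103.22245704278606), np.float64(0.03556865815348718), [0.005354727152734995, 0.030531303957104683], [0.0051885140128433704, 0.030769411474466324]) in tool [8.73619511e-04 8.67779739e-04 1.14614836e-05]
```

View pics/w7.png

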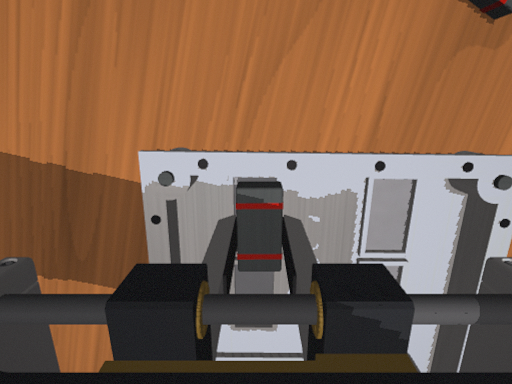

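Emit:
step_arm([
  {"jaw": -1,"tx": -0.21,"ty": -0.09,"tz": 0.3,"spin": 0.16},
  {"jaw": -1,"tx": 0,"ty": 0,"tz": 0.3,"spin": 0},
  {"jaw": -1,"tx": 0,"ty": 0,"tz": 0,"spin": 0},
  {"jaw": -1,"tx": 0,"ty": 0,"tz": 0,"spin": 0},
])

```text
time_s: 9.88
tool_pos: [0.4795, 0.0628, 0.0307]
tool_rot: [-1.964, -2.448, -0.015]
wrist_force: [0.3, -0.2, -0.4]
grip_width: 0.0293
```

```bash
python3 - <<'E'
from mag import *
plan(0.4785,0.0642,0.0185,12.7,1)
E
```

```text
start [0.4795 0.0628 0.0307] yaw 12.54 dyaw 0.16 j7 0.391 t 9.875 w 0.0293
0 0.05 -0.02 0.41 -0.04
```

Emit:
step_arm([
  {"jaw": -1,"tx": 0.05,"ty": -0.02,"tz": 0.2,"spin": 0},
  {"jaw": -1,"tx": 0,"ty": 0,"tz": 0.2,"spin": 0},
  {"jaw": -1,"tx": 0,"ty": 0,"tz": 0,"spin": 0},
  {"jaw": -1,"tx": 0,"ty": 0,"tz": 0,"spin": 0},
])

```text
time_s: 10.38
tool_pos: [0.4787, 0.0645, 0.018]
tool_rot: [-1.963, -2.449, -0.015]
wrist_force: [0.3, -0.2, -1.3]
grip_width: 0.0292
```

```bash
python3 - <<'E'
from mag import *
plan(0.4785,0.0642,0.0185,12.7,1)
E
```

```text
start [0.4787 0.0645 0.018 ] yaw 12.56 dyaw 0.14 j7 0.405 t 10.375 w 0.0292
0 -0.01 -0.01 -0.02 -0.04
```

Right on target; release and rise straight up.

Emit:
step_arm([
  {"jaw": -0.1,"tx": 0,"ty": 0,"tz": 0,"spin": 0},
  {"jaw": -0.1,"tx": 0,"ty": 0,"tz": 0,"spin": 0},
  {"jaw": -0.1,"tx": 0,"ty": 0,"tz": 0,"spin": 0},
  {"jaw": -0.1,"tx": 0,"ty": 0,"tz": -1,"spin": 0},
  {"jaw": 0.2,"tx": 0,"ty": 0,"tz": -1,"spin": 0},
  {"jaw": 0.2,"tx": 0,"ty": 0,"tz": -1,"spin": 0},
  {"jaw": 0.2,"tx": 0,"ty": 0,"tz": -0.5,"spin": 0},
  {"jaw": 0.2,"tx": 0,"ty": 0,"tz": 0,"spin": 0},
])

```text
time_s: 11.38
tool_pos: [0.4782, 0.0635, 0.1259]
tool_rot: [-1.963, -2.448, -0.015]
wrist_force: [-0.4, -0.3, -0.8]
grip_width: 0.0564
```

```bash
python3 - <<'E'
from mag import *
c,im=snap('wrist','pics/w8.png')
p,M=toolaxes()
for r in mags(c,im,z=0.026): print('placed?',r)
for r in mags(c,im,z=0.018): print('other',r)
plan(0.5895,0.2710,0.11,73,18)
E
```

```text
placed? (array([0.47902404, 0.06565465]), np.float64(102.45167320333132), np.float64(0.0358583956411652), [0.005105257034301758, 0.030115555971860886], [0.005449860356748104, 0.031117696315050125])
placed? (array([0.58060512, 0.25271788]), np.float64(177.79426285946602), np.float64(0.0372561289596898), [0.005079892463982105, 0.011367165483534336], [0.009074182249605656, 0.030780255794525146])
other (array([0.47952805, 0.06354214]), np.float64(102.45179053029254), np.float64(0.036886958729809106), [0.005251702852547169, 0.030979415401816368], [0.005606178194284439, 0.032010260969400406])
other (array([0.58402294, 0.25597098]), np.float64(177.7942579055393), np.float64(0.038324618767854104), [0.0052255503833293915, 0.011693218722939491], [0.009334474802017212, 0.03166314959526062])
start [0.4778 0.0635 0.1253] yaw 12.55 dyaw 60.45 j7 0.264 t 11.425 w 0.0564
0 0.33 0.29 0.03 -0.84
1 0.31 0.3 0.03 -0.84
2 0.29 0.32 0.03 -0.84
3 0.28 0.34 0.03 -0.84
4 0.25 0.35 0.03 -0.84
5 0.23 0.37 0.03 -0.84
6 0.21 0.38 0.03 -0.84
7 0.19 0.39 0.03 -0.84
8 0.17 0.4 0.03 -0.84
9 0.14 0.41 0.03 -0.84
10 0.12 0.42 0.03 -0.84
11 0.09 0.43 0.03 -0.84
12 0.07 0.43 0.03 -0.84
13 0.04 0.43 0.03 -0.84
14 0.02 0.44 0.03 -0.84
15 -0.01 0.44 0.03 -0.84
16 -0.03 0.44 0.03 -0.84
17 -0.06 0.43 0.03 -0.84
```

View pics/w8.png

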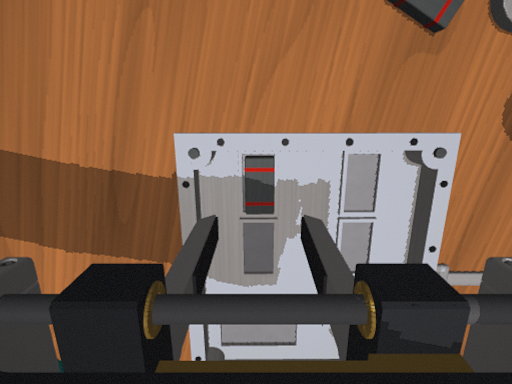

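Emit:
step_arm([
  {"jaw": 0.2,"tx": 0.36,"ty": 0.33,"tz": 0,"spin": -1},
  {"jaw": 0.2,"tx": 0.34,"ty": 0.35,"tz": 0,"spin": -1},
  {"jaw": 0.2,"tx": 0.31,"ty": 0.38,"tz": 0,"spin": -1},
  {"jaw": 0.2,"tx": 0.28,"ty": 0.41,"tz": 0,"spin": -1},
  {"jaw": 0.2,"tx": 0.25,"ty": 0.43,"tz": 0,"spin": -1},
  {"jaw": 0.2,"tx": 0.22,"ty": 0.45,"tz": 0,"spin": -1},
  {"jaw": 0.2,"tx": 0.2,"ty": 0.47,"tz": 0,"spin": -1},
  {"jaw": 0.2,"tx": 0.17,"ty": 0.48,"tz": 0,"spin": -1},
  {"jaw": 0.2,"tx": 0.13,"ty": 0.5,"tz": 0,"spin": -1},
  {"jaw": 0.2,"tx": 0.1,"ty": 0.51,"tz": 0,"spin": -1},
  {"jaw": 0.2,"tx": 0.07,"ty": 0.52,"tz": 0,"spin": -1},
  {"jaw": 0.2,"tx": 0.03,"ty": 0.52,"tz": 0,"spin": -1},
])

```text
time_s: 12.92
tool_pos: [0.5632, 0.2237, 0.1072]
tool_rot: [-0.755, -3.029, 0.004]
wrist_force: [0.6, -0.2, 0.2]
grip_width: 0.0566
```

Emit:
step_arm([
  {"jaw": 0.2,"tx": 0,"ty": 0.52,"tz": 0,"spin": -1},
  {"jaw": 0.2,"tx": -0.03,"ty": 0.52,"tz": 0,"spin": -1},
  {"jaw": 0.2,"tx": -0.06,"ty": 0.4,"tz": 0,"spin": -1},
  {"jaw": 0.2,"tx": 0,"ty": 0,"tz": 0,"spin": 0},
  {"jaw": 0.2,"tx": 0,"ty": 0,"tz": 0,"spin": 0},
])

```text
time_s: 13.55
tool_pos: [0.5809, 0.2625, 0.0981]
tool_rot: [-0.424, -3.083, 0.007]
wrist_force: [0.1, -0.4, 0.7]
grip_width: 0.0567
```

```bash
python3 - <<'E'
from mag import *
c,im=snap('wrist','pics/w9.png')
for r in mags(c,im,z=0.018): print('other',r)
plan(0.5895,0.2710,0.04,73,1)
E
```

```text
other (array([0.58930239, 0.26962242]), np.float64(163.16812451988469), np.float64(0.03587711099372633), [0.0063838656060397625, 0.03134901821613312], [0.006497851572930813, 0.0323212631046772])
other (array([0.4826709 , 0.06081375]), np.float64(111.00528688845064), np.float64(0.03702146965693024), [0.012311533093452454, 0.03631691634654999], [0.011085869744420052, 0.0250808484852314])
start [0.5809 0.2625 0.0981] yaw 74.36 dyaw -1.36 j7 0.991 t 13.6 w 0.0566
0 -0.2 0.35 1.94 0.34
```

View pics/w9.png

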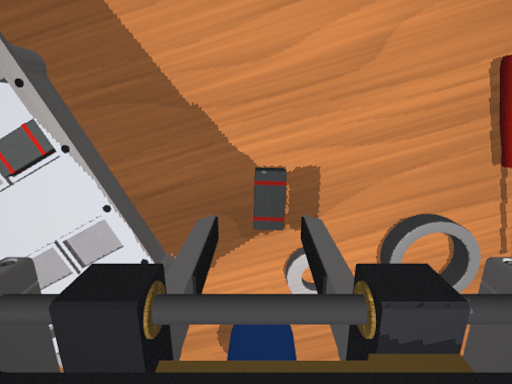

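Emit:
step_arm([
  {"jaw": 0.2,"tx": -0.2,"ty": 0.32,"tz": 0.7,"spin": 0.3},
  {"jaw": 0.2,"tx": 0,"ty": 0,"tz": 0.8,"spin": 0},
  {"jaw": 0.2,"tx": 0,"ty": 0,"tz": 0,"spin": 0},
  {"jaw": 0.2,"tx": 0,"ty": 0,"tz": 0,"spin": 0},
])

```text
time_s: 14.1
tool_pos: [0.5882, 0.2688, 0.0528]
tool_rot: [-0.465, -3.078, 0.007]
wrist_force: [-0.2, 0.1, -0.8]
grip_width: 0.0565
```

```bash
python3 - <<'E'
from mag import *
c,im=snap('wrist','pics/w10.png')
for r in mags(c,im,z=0.018): print('other',r)
plan(0.5893,0.2696,0.0098,73.2,1)
E
```

```text
other (array([0.70825207, 0.21745414]), np.float64(103.27168164189534), np.float64(0.045815630990554954), [0.0018011354841291904, 0.0021383012644946575], [0.0018453687662258744, 0.0023085239809006453])
other (array([0.58938035, 0.26972109]), np.float64(162.810577528469), np.float64(0.03576822975011195), [0.005672120489180088, 0.030656902119517326], [0.00525093637406826, 0.031832367181777954])
start [0.5881 0.2688 0.0528] yaw 72.83 dyaw 0.37 j7 0.978 t 14.15 w 0.0565
0 -0.03 0.04 1.43 -0.09
```

Emit:
step_arm([
  {"jaw": 0.2,"tx": -0.04,"ty": 0.04,"tz": 0.7,"spin": 0},
  {"jaw": 0.2,"tx": 0,"ty": 0,"tz": 0.72,"spin": 0},
  {"jaw": 0.2,"tx": 0,"ty": 0,"tz": 0,"spin": 0},
  {"jaw": 0.2,"tx": 0,"ty": 0,"tz": 0,"spin": 0},
])

```text
time_s: 14.65
tool_pos: [0.5885, 0.2697, 0.008]
tool_rot: [-0.465, -3.078, 0.006]
wrist_force: [-0.1, 0.1, 0.1]
grip_width: 0.0564
```

```bash
python3 - <<'E'
from mag import *
plan(0.5893,0.2696,0.0098,73.0,1)
E
```

```text
start [0.5885 0.2697 0.008 ] yaw 72.82 dyaw 0.18 j7 0.992 t 14.65 w 0.0564
0 -0.03 0.0 -0.06 -0.05
```

Emit:
step_arm([
  {"jaw": 0.2,"tx": -0.03,"ty": 0,"tz": -0.07,"spin": 0},
  {"jaw": -1,"tx": 0,"ty": 0,"tz": 0,"spin": 0},
  {"jaw": -1,"tx": 0,"ty": 0,"tz": 0,"spin": 0},
  {"jaw": -1,"tx": 0,"ty": 0,"tz": 0,"spin": 0},
  {"jaw": -1,"tx": 0,"ty": 0,"tz": 0,"spin": 0},
])

```text
time_s: 15.28
tool_pos: [0.5902, 0.2697, 0.0115]
tool_rot: [-0.466, -3.08, 0.005]
wrist_force: [0.8, -0.2, -2.1]
grip_width: 0.0294
```

```bash
python3 - <<'E'
from mag import *
plan(0.565,0.03,0.0098,12.8,15)
E
```

```text
start [0.5902 0.2697 0.0115] yaw 72.81 dyaw -60.01 j7 0.992 t 15.275 w 0.0294
0 -0.1 -0.53 0.0 1.0
1 -0.14 -0.52 0.0 1.0
2 -0.18 -0.51 0.0 1.0
3 -0.21 -0.49 0.0 1.0
4 -0.24 -0.48 0.0 1.0
5 -0.28 -0.46 0.0 1.0
6 -0.31 -0.44 0.0 1.0
7 -0.34 -0.42 0.0 1.0
8 -0.37 -0.39 0.0 1.0
9 -0.39 -0.36 0.0 1.0
10 -0.42 -0.34 0.0 1.0
11 -0.44 -0.31 0.0 1.0
12 -0.46 -0.27 0.0 1.0
13 -0.48 -0.24 0.0 1.0
14 -0.49 -0.21 0.0 1.0
```

Emit:
step_arm([
  {"jaw": -1,"tx": 0,"ty": 0,"tz": -1,"spin": 0},
  {"jaw": -1,"tx": 0,"ty": 0,"tz": -1,"spin": 0},
  {"jaw": -1,"tx": 0,"ty": -0.2,"tz": -0.7,"spin": 0.5},
  {"jaw": -1,"tx": -0.08,"ty": -0.4,"tz": 0,"spin": 1},
  {"jaw": -1,"tx": -0.11,"ty": -0.4,"tz": 0,"spin": 1},
  {"jaw": -1,"tx": -0.14,"ty": -0.38,"tz": 0,"spin": 1},
  {"jaw": -1,"tx": -0.17,"ty": -0.37,"tz": 0,"spin": 1},
  {"jaw": -1,"tx": -0.19,"ty": -0.36,"tz": 0,"spin": 1},
  {"jaw": -1,"tx": -0.22,"ty": -0.35,"tz": 0,"spin": 1},
  {"jaw": -1,"tx": -0.24,"ty": -0.33,"tz": 0,"spin": 1},
  {"jaw": -1,"tx": -0.26,"ty": -0.31,"tz": 0,"spin": 1},
  {"jaw": -1,"tx": -0.28,"ty": -0.29,"tz": 0,"spin": 1},
])

```text
time_s: 16.77
tool_pos: [0.5715, 0.1481, 0.095]
tool_rot: [-1.494, -2.733, 0.023]
wrist_force: [0.8, 1.7, -0.9]
grip_width: 0.0292
```

Emit:
step_arm([
  {"jaw": -1,"tx": -0.3,"ty": -0.26,"tz": 0,"spin": 1},
  {"jaw": -1,"tx": -0.32,"ty": -0.24,"tz": 0,"spin": 1},
  {"jaw": -1,"tx": -0.34,"ty": -0.2,"tz": 0,"spin": 1},
  {"jaw": -1,"tx": -0.36,"ty": -0.18,"tz": 0,"spin": 1},
  {"jaw": -1,"tx": -0.38,"ty": -0.15,"tz": 0,"spin": 1},
  {"jaw": -1,"tx": 0,"ty": 0,"tz": 0,"spin": 0},
  {"jaw": -1,"tx": 0,"ty": 0,"tz": 0,"spin": 0},
])

```text
time_s: 17.65
tool_pos: [0.5618, 0.0843, 0.0953]
tool_rot: [-1.974, -2.411, 0.031]
wrist_force: [0.7, 0.1, -0.8]
grip_width: 0.0295
```

```bash
python3 - <<'E'
from mag import *
plan(0.5851,0.0892,0.05,12.8,1)
c,im=snap('wrist','pics/w11.png')
p,M=toolaxes()
for r in mags(c,im,z=p[2]+0.0065): print(r, 'in tool',M.T@np.array([*(r[0]-p[:2]),0]))
E
```

```text
start [0.5618 0.0843 0.0953] yaw 11.4 dyaw 1.4 j7 0.311 t 17.65 w 0.0295
0 0.01 0.79 1.51 -0.35
(array([0.56239107, 0.08639822]), np.float64(101.26393380190082), np.float64(0.03614962570678236), [0.005403364542871714, 0.030788790434598923], [0.005987170152366161, 0.031061360612511635]) in tool [ 2.03987785e-03  1.01590022e-03 -1.80308187e-05]
(array([0.66026738, 0.20612284]), np.float64(61.577720566082355), np.float64(0.02524147809085013), [0.0009908117353916168, 0.0012764418497681618], [0.0010614843340590596, 0.0012949596857652068]) in tool [ 0.10009588  0.12055268 -0.00313804]
(array([0.66297114, 0.20765043]), np.float64(55.40009940882923), np.float64(0.030680353831129638), [0.0009829718619585037, 0.0012795720249414444], [0.0010614843340590596, 0.0012949596857652068]) in tool [ 0.10105992  0.12350342 -0.0032253 ]
```

View pics/w11.png

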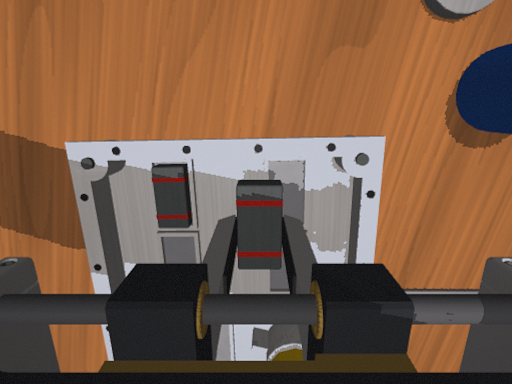

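Emit:
step_arm([
  {"jaw": -1,"tx": -0.02,"ty": 0.4,"tz": 0.5,"spin": -0.35},
  {"jaw": -1,"tx": -0.03,"ty": 0.4,"tz": 0.5,"spin": 0},
  {"jaw": -1,"tx": 0,"ty": 0,"tz": 0.5,"spin": 0},
  {"jaw": -1,"tx": 0,"ty": 0,"tz": 0,"spin": 0},
  {"jaw": -1,"tx": 0,"ty": 0,"tz": 0,"spin": 0},
])

```text
time_s: 18.32
tool_pos: [0.5841, 0.0899, 0.0484]
tool_rot: [-1.937, -2.439, 0.03]
wrist_force: [-0.8, 0.2, -2.1]
grip_width: 0.0292
```

```bash
python3 - <<'E'
from mag import *
plan(0.5853,0.0873,0.03,12.8,1)
c,im=snap('wrist','pics/w12.png')
p,M=toolaxes()
for r in mags(c,im,z=p[2]+0.0065)[:2]: print(r, 'in tool',M.T@np.array([*(r[0]-p[:2]),0]))
E
```

```text
start [0.5841 0.0899 0.0484] yaw 13.11 dyaw -0.31 j7 0.369 t 18.325 w 0.0292
0 -0.09 0.02 0.61 0.08
(array([0.5845874 , 0.09218222]), np.float64(102.99022073731298), np.float64(0.03574453113204341), [0.005400749854743481, 0.03080843761563301], [0.005226572509855032, 0.031054295599460602]) in tool [ 2.07432985e-03  1.05131512e-03 -1.41170954e-05]
(array([0.4955364 , 0.08139916]), np.float64(103.23158383764932), np.float64(0.030526716799418718), [0.005925712641328573, 0.031811993569135666], [0.008177257142961025, 0.032285671681165695]) in tool [ 0.01174483 -0.08808054  0.00287527]
```

Emit:
step_arm([
  {"jaw": -1,"tx": -0.09,"ty": 0.02,"tz": 0.3,"spin": 0.08},
  {"jaw": -1,"tx": 0,"ty": 0,"tz": 0.3,"spin": 0},
  {"jaw": -1,"tx": 0,"ty": 0,"tz": 0,"spin": 0},
  {"jaw": -1,"tx": 0,"ty": 0,"tz": 0,"spin": 0},
])

```text
time_s: 18.88
tool_pos: [0.5847, 0.0873, 0.0298]
tool_rot: [-1.944, -2.434, 0.028]
wrist_force: [0.7, -0.1, -1.0]
grip_width: 0.0295
```

```bash
python3 - <<'E'
from mag import *
plan(0.5853,0.0873,0.0205,12.8,1)
E
```

```text
start [0.5847 0.0873 0.0298] yaw 12.77 dyaw 0.03 j7 0.382 t 18.875 w 0.0295
0 -0.01 0.02 0.31 -0.01
```

Emit:
step_arm([
  {"jaw": -1,"tx": 0,"ty": 0.02,"tz": 0.15,"spin": 0},
  {"jaw": -1,"tx": 0,"ty": 0,"tz": 0.15,"spin": 0},
  {"jaw": -1,"tx": 0,"ty": 0,"tz": 0,"spin": 0},
  {"jaw": -1,"tx": 0,"ty": 0,"tz": 0,"spin": 0},
])

```text
time_s: 19.38
tool_pos: [0.5852, 0.0876, 0.0204]
tool_rot: [-1.944, -2.434, 0.028]
wrist_force: [0.2, 0.2, -0.2]
grip_width: 0.0294
```

```bash
python3 - <<'E'
from mag import *
plan(0.5853,0.0873,0.0205,12.8,1)
E
```

```text
start [0.5852 0.0876 0.0204] yaw 12.77 dyaw 0.03 j7 0.389 t 19.375 w 0.0294
0 -0.01 0.0 -0.0 -0.01
```

Emit:
step_arm([
  {"jaw": -0.1,"tx": 0,"ty": 0,"tz": 0,"spin": 0},
  {"jaw": -0.1,"tx": 0,"ty": 0,"tz": 0,"spin": 0},
  {"jaw": -0.1,"tx": 0,"ty": 0,"tz": 0,"spin": 0},
  {"jaw": -0.1,"tx": 0,"ty": 0,"tz": -1,"spin": 0},
  {"jaw": 0.2,"tx": 0,"ty": 0,"tz": -1,"spin": 0},
  {"jaw": 0.6,"tx": 0,"ty": 0,"tz": -1,"spin": 0},
  {"jaw": 0.6,"tx": 0,"ty": 0,"tz": -1,"spin": 0},
  {"jaw": 0.6,"tx": 0,"ty": 0,"tz": -0.5,"spin": 0},
  {"jaw": 0.6,"tx": 0,"ty": 0,"tz": 0,"spin": 0},
])

```text
time_s: 20.5
tool_pos: [0.5894, 0.0873, 0.1592]
tool_rot: [-1.944, -2.434, 0.028]
wrist_force: [-0.9, -0.3, -1.1]
grip_width: 0.0751
```

```bash
python3 - <<'E'
from mag import *
c,im=snap('wrist','pics/w13.png')
for r in mags(c,im,z=0.026): print('placed?',r)
plan(0.6314,-0.0766,0.15,12.8,6)
snap('top','pics/t1.png');snap('scene','pics/s1.png')
E
```

```text
placed? (array([0.58567476, 0.08941723]), np.float64(103.55646162383361), np.float64(0.0360201006215816), [0.005648353602737188, 0.03128409758210182], [0.005990528967231512, 0.031063178554177284])
placed? (array([0.4811061 , 0.06660348]), np.float64(103.29084344328055), np.float64(0.03572324169592473), [0.00569841219112277, 0.03465630114078522], [0.007222651969641447, 0.03567883372306824])
placed? (array([0.74749294, 0.25842425]), np.float64(28.838951189141714), np.float64(0.028837024830023397), [0.0018023659940809011, 0.002287395065650344], [0.001835230621509254, 0.0022690261248499155])
placed? (array([0.75530082, 0.26287912]), np.float64(29.17244638188711), np.float64(0.046814499345341945), [0.0017810864374041557, 0.0022977450862526894], [0.001835230621509254, 0.0022690261248499155])
placed? (array([0.7607885 , 0.26595338]), np.float64(29.1409980607441), np.float64(0.034234263801905675), [0.0017810864374041557, 0.0022977450862526894], [0.0018205547239631414, 0.0022769568022340536])
start [0.589  0.0872 0.1585] yaw 12.76 dyaw 0.04 j7 0.298 t 20.55 w 0.0751
0 -0.94 0.03 0.05 -0.0
1 -0.94 0.03 0.05 -0.0
2 -0.94 0.03 0.05 -0.0
3 -0.94 0.03 0.05 -0.0
4 -0.94 0.03 0.05 -0.0
5 -0.94 0.03 0.05 -0.0
```

View pics/w13.png

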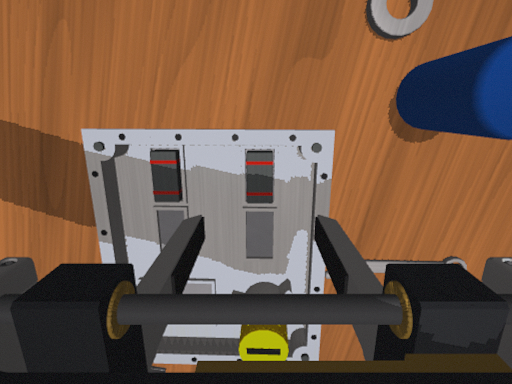

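View pics/s1.png

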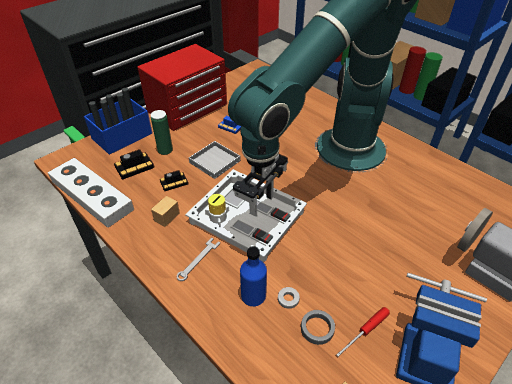

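View pics/t1.png

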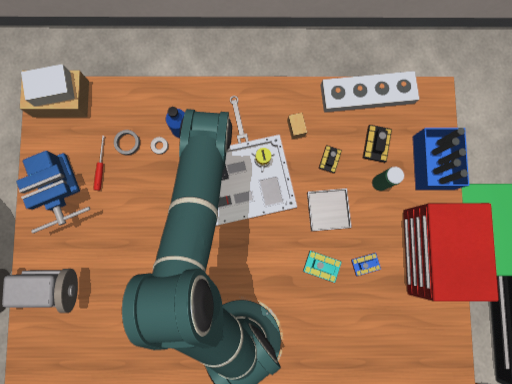

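```bash
python3 - <<'E'
from mag import *
c=cam('wrist');im=cv2.imread('pics/w13.png')
print('cap top est',cast(c,[(264,345)],0.093))
plan(0.6290,-0.0769,0.15,0,8,-32)
E
```

```text
cap top est [[ 0.62746406 -0.06848468  0.093     ]]
start [0.5885 0.0871 0.1577] yaw 12.76 dyaw -32.0 j7 0.298 t 20.65 w 0.0751
0 -0.7 0.01 0.03 1.0
1 -0.7 0.06 0.03 1.0
2 -0.69 0.11 0.03 1.0
3 -0.69 0.16 0.03 1.0
4 -0.67 0.21 0.03 1.0
5 -0.66 0.25 0.03 1.0
6 -0.64 0.3 0.03 1.0
7 -0.61 0.34 0.03 1.0
```

Emit:
step_arm([
  {"jaw": 0.6,"tx": -0.7,"ty": 0.01,"tz": 0,"spin": 1},
  {"jaw": 0.6,"tx": -0.7,"ty": 0.06,"tz": 0,"spin": 1},
  {"jaw": 0.6,"tx": -0.69,"ty": 0.11,"tz": 0,"spin": 1},
  {"jaw": 0.6,"tx": -0.69,"ty": 0.16,"tz": 0,"spin": 1},
  {"jaw": 0.6,"tx": -0.67,"ty": 0.21,"tz": 0,"spin": 1},
  {"jaw": 0.6,"tx": -0.66,"ty": 0.25,"tz": 0,"spin": 1},
  {"jaw": 0.6,"tx": -0.64,"ty": 0.3,"tz": 0,"spin": 1},
  {"jaw": 0.6,"tx": -0.6,"ty": 0.33,"tz": 0,"spin": 1},
  {"jaw": 0.6,"tx": 0,"ty": 0,"tz": 0,"spin": 1},
  {"jaw": 0.6,"tx": 0,"ty": 0,"tz": 0,"spin": 1},
  {"jaw": 0.6,"tx": 0,"ty": 0,"tz": 0,"spin": 1},
  {"jaw": 0.6,"tx": 0,"ty": 0,"tz": 0,"spin": 1},
])

```text
time_s: 22.15
tool_pos: [0.6279, -0.0942, 0.154]
tool_rot: [-2.818, -1.352, 0.053]
wrist_force: [-0.4, 0.1, 0.4]
grip_width: 0.0749
```

Emit:
step_arm([
  {"jaw": 0.6,"tx": 0,"ty": 0,"tz": 0,"spin": 1},
  {"jaw": 0.6,"tx": 0,"ty": 0,"tz": 0,"spin": 1},
  {"jaw": 0.6,"tx": 0,"ty": 0,"tz": 0,"spin": 1},
  {"jaw": 0.6,"tx": 0,"ty": 0,"tz": 0,"spin": 1},
  {"jaw": 0.6,"tx": 0,"ty": 0,"tz": 0,"spin": 1},
  {"jaw": 0.6,"tx": 0,"ty": 0,"tz": 0,"spin": 1},
  {"jaw": 0.6,"tx": 0,"ty": 0,"tz": 0,"spin": 1},
  {"jaw": 0.6,"tx": 0,"ty": 0,"tz": 0,"spin": 1},
  {"jaw": 0.6,"tx": 0,"ty": 0,"tz": 0,"spin": 1},
  {"jaw": 0.6,"tx": 0,"ty": 0,"tz": 0,"spin": 1},
  {"jaw": 0.6,"tx": 0,"ty": 0,"tz": 0,"spin": 1},
  {"jaw": 0.6,"tx": 0,"ty": 0,"tz": 0,"spin": 1},
])

```text
time_s: 23.65
tool_pos: [0.6305, -0.1019, 0.154]
tool_rot: [3.14, 0.0, -0.057]
wrist_force: [0.4, 0.1, 0.8]
grip_width: 0.0753
```

```bash
python3 - <<'E'
from mag import *
plan(0.6290,-0.0769,0.15,0,1,0); print(bot.observe()['joints'].round(2))
E
```

```text
start [ 0.6305 -0.1019  0.154 ] yaw -89.99 dyaw 0.0 j7 -0.948 t 23.65 w 0.0753
0 -0.05 -0.83 0.13 -0.0
[-0.56  0.75  1.03  1.62 -0.66  1.21 -0.95]
```

Emit:
step_arm([
  {"jaw": 0.6,"tx": 0,"ty": -0.4,"tz": 0,"spin": 1},
  {"jaw": 0.6,"tx": 0.03,"ty": -0.4,"tz": 0,"spin": 1},
  {"jaw": 0.6,"tx": 0,"ty": 0,"tz": 0,"spin": 1},
  {"jaw": 0.6,"tx": 0,"ty": 0,"tz": 0,"spin": 1},
])

```text
time_s: 24.15
tool_pos: [0.6334, -0.0797, 0.154]
tool_rot: [3.1, -0.464, -0.055]
wrist_force: [0.0, 0.2, -0.1]
grip_width: 0.075
```

```bash
python3 - <<'E'
from mag import *
plan(0.6290,-0.0769,0.15,0,1,0); print(bot.observe()['joints'].round(3))
E
```

```text
start [ 0.6334 -0.0797  0.154 ] yaw -107.03 dyaw 0.0 j7 -1.239 t 24.15 w 0.075
0 -0.17 -0.05 0.13 -0.0
[-0.621  0.784  1.098  1.62  -0.714  1.235 -1.239]
```

Emit:
step_arm([
  {"jaw": 0.6,"tx": -0.1,"ty": 0,"tz": 0,"spin": 1},
  {"jaw": 0.6,"tx": 0,"ty": 0,"tz": 0,"spin": 1},
  {"jaw": 0.6,"tx": 0,"ty": 0,"tz": 0,"spin": 1},
  {"jaw": 0.6,"tx": 0,"ty": 0,"tz": 0,"spin": 1},
])

```text
time_s: 24.65
tool_pos: [0.6315, -0.0808, 0.1541]
tool_rot: [2.992, -0.916, -0.051]
wrist_force: [0.6, -0.6, -0.6]
grip_width: 0.0754
```

```bash
python3 - <<'E'
from mag import *
plan(0.6290,-0.0769,0.15,0,1,0); print(bot.observe()['joints'].round(3))
c,im=snap('wrist','pics/w14.png')
E
```

```text
start [ 0.6315 -0.0808  0.1541] yaw -124.03 dyaw 0.0 j7 -1.498 t 24.65 w 0.0754
0 -0.14 -0.06 0.14 -0.0
[-0.644  0.817  1.156  1.626 -0.761  1.26  -1.498]
```

View pics/w14.png

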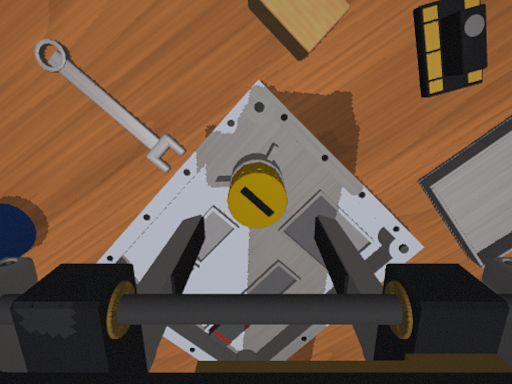

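```bash
cat > cap.py <<'E'
from h import *
def capfind(c,im,ztop=0.093):
    hsv=cv2.cvtColor(im,cv2.COLOR_BGR2HSV)
    m=cv2.inRange(hsv,(20,150,60),(35,255,255))
    m=cv2.morphologyEx(m,cv2.MORPH_CLOSE,np.ones((9,9)))
    k=max(cv2.findContours(m,0,2)[0],key=cv2.contourArea)
    # bright top: value high
    P=cast(c,k[:,0],ztop)[:,:2].astype(np.float32)
    return k,cv2.minEnclosingCircle(P),cv2.fitEllipse(k)
E
python3 - <<'E'
from cap import *
c=cam('wrist');im=cv2.imread('pics/w14.png')
crop(im,200,130,320,250,6,'pics/c14.png')
hsv=cv2.cvtColor(im,cv2.COLOR_BGR2HSV)
for v in (100,120,140,160,170,180,190):
    m=((hsv[...,0]>20)&(hsv[...,0]<35)&(hsv[...,1]>120)&(hsv[...,2]>v)).astype(np.uint8)
    m[:,:200]=0;m[:,320:]=0
    m=cv2.morphologyEx(m,cv2.MORPH_OPEN,np.ones((3,3)))
    k=max(cv2.findContours(m,0,2)[0],key=cv2.contourArea)
    P=cast(c,cv2.convexHull(k)[:,0],0.093)[:,:2].astype(np.float32)
    print(v,np.round(cv2.minEnclosingCircle(P)[0],4),round(cv2.minEnclosingCircle(P)[1]*2,4),cv2.minAreaRect(P)[1])
E
```

```text
100 [ 0.6312 -0.0785] 0.0538 (0.051712289452552795, 0.0518609844148159)
120 [ 0.6306 -0.0783] 0.053 (0.05171222239732742, 0.05100024491548538)
140 [ 0.6305 -0.0781] 0.0524 (0.051712289452552795, 0.05096917226910591)
160 [ 0.6461 -0.0962] 0.0096 (0.008693885058164597, 0.0035802938509732485)Traceback (most recent call last):
  File "<stdin>", line 9, in <module>
ValueError: max() iterable argument is empty
```

View pics/c14.png

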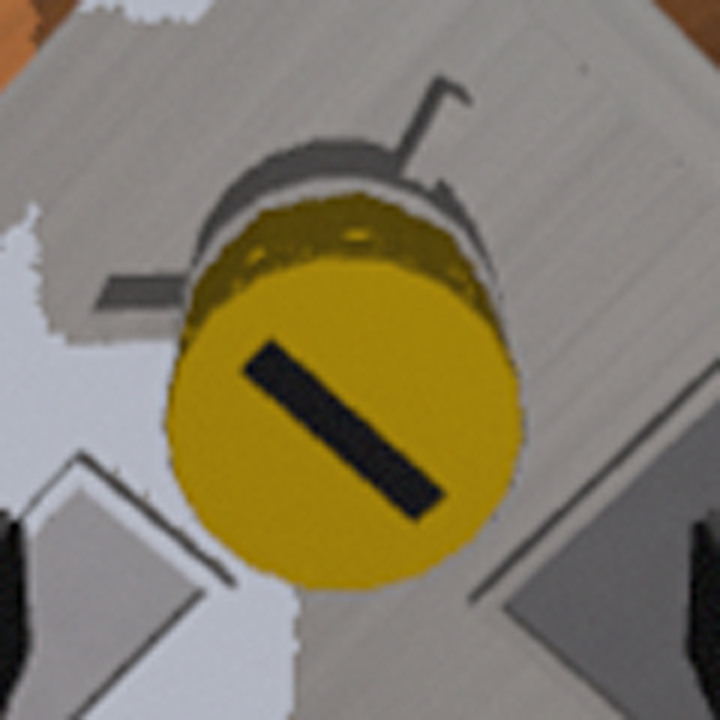

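```bash
python3 - <<'E'
from cap import *
goal(0.6305,-0.0781,0.058)
E
```

```text
tool [ 0.6316 -0.0808  0.154 ] tilt -0.99939 jawyaw -2.1685 j7 -1.502
shift units tx,ty,tz [ 0.01  -0.122  3.2  ]
```

Emit:
step_arm([
  {"jaw": 0.6,"tx": 0.01,"ty": -0.12,"tz": 0.7,"spin": 0},
  {"jaw": 0.6,"tx": 0,"ty": 0,"tz": 0.8,"spin": 0},
  {"jaw": 0.6,"tx": 0,"ty": 0,"tz": 0,"spin": 0},
])

```text
time_s: 25.08
tool_pos: [0.6321, -0.0783, 0.105]
tool_rot: [2.99, -0.92, -0.053]
wrist_force: [1.1, -0.8, -0.0]
grip_width: 0.0753
```

```bash
python3 - <<'E'
from cap import *
goal(0.6305,-0.0781,0.058)
c,im=snap('wrist','pics/w15.png')
E
```

```text
tool [ 0.6321 -0.0783  0.105 ] tilt -0.99934 jawyaw -2.1675 j7 -1.476
shift units tx,ty,tz [-0.003 -0.01   1.567]
```

View pics/w15.png

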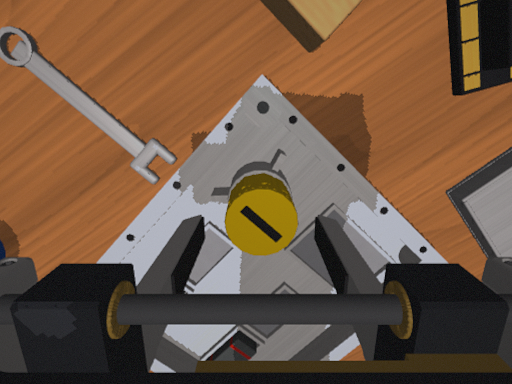

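Emit:
step_arm([
  {"jaw": 0.6,"tx": 0,"ty": 0,"tz": 0.8,"spin": 0},
  {"jaw": 0.6,"tx": 0,"ty": 0,"tz": 0.75,"spin": 0},
  {"jaw": 0.6,"tx": 0,"ty": 0,"tz": 0,"spin": 0},
  {"jaw": 0.6,"tx": 0,"ty": 0,"tz": 0,"spin": 0},
], force=30)

```text
time_s: 25.62
tool_pos: [0.6313, -0.079, 0.0579]
tool_rot: [2.99, -0.92, -0.05]
wrist_force: [-1.1, -0.9, 0.0]
grip_width: 0.0753
```

```bash
python3 - <<'E'
from cap import *
goal(0.6305,-0.0781,0.058); print(bot.observe()['wrist_force'])
E
```

```text
tool [ 0.6313 -0.079   0.0579] tilt -0.99941 jawyaw -2.1673 j7 -1.444
shift units tx,ty,tz [-0.039 -0.011 -0.003]
[-1.12720182 -0.85104181  0.02499247]
```

Emit:
step_arm([
  {"jaw": -1,"tx": -0.02,"ty": 0,"tz": 0,"spin": 0},
  {"jaw": -1,"tx": 0,"ty": 0,"tz": 0,"spin": 0},
  {"jaw": -1,"tx": 0,"ty": 0,"tz": 0,"spin": 0},
  {"jaw": -1,"tx": 0,"ty": 0,"tz": 0,"spin": 0},
  {"jaw": -1,"tx": 0,"ty": 0,"tz": 0,"spin": -0.5},
  {"jaw": -1,"tx": 0,"ty": 0,"tz": -0.005,"spin": -1},
], force=30)

```text
time_s: 26.38
tool_pos: [0.631, -0.0791, 0.0594]
tool_rot: [3.038, -0.755, -0.049]
wrist_force: [-1.2, -0.9, -0.4]
grip_width: 0.0536
```

```bash
python3 - <<'E'
from cap import *
goal(0.6305,-0.0781,0.058); o=bot.observe();print(o['wrist_force'],o['torque'],o['grip_width'],o['joints'].round(3))
E
```

```text
tool [ 0.631  -0.0791  0.0594] tilt -0.99945 jawyaw -2.0578 j7 -1.348
shift units tx,ty,tz [-0.03  -0.021  0.047]
[-1.17912007 -0.94952366 -0.42383298] [-0.06711941  0.27267838  0.01204727] 0.05356364170533411 [-0.596  0.899  1.04   1.689 -0.841  1.108 -1.348]
```

Emit:
step_arm([
  {"jaw": -1,"tx": 0,"ty": 0,"tz": -0.006,"spin": -1},
  {"jaw": -1,"tx": 0,"ty": 0,"tz": -0.006,"spin": -1},
  {"jaw": -1,"tx": 0,"ty": 0,"tz": -0.006,"spin": -1},
  {"jaw": -1,"tx": 0,"ty": 0,"tz": -0.006,"spin": -1},
  {"jaw": -1,"tx": 0,"ty": 0,"tz": -0.006,"spin": -1},
  {"jaw": -1,"tx": 0,"ty": 0,"tz": -0.006,"spin": -1},
  {"jaw": -1,"tx": 0,"ty": 0,"tz": -0.006,"spin": -1},
  {"jaw": -1,"tx": 0,"ty": 0,"tz": -0.006,"spin": -1},
  {"jaw": -1,"tx": 0,"ty": 0,"tz": -0.006,"spin": -1},
  {"jaw": -1,"tx": 0,"ty": 0,"tz": -0.006,"spin": -1},
  {"jaw": -1,"tx": 0,"ty": 0,"tz": -0.006,"spin": -1},
  {"jaw": -1,"tx": 0,"ty": 0,"tz": -0.006,"spin": -1},
])

```text
time_s: 27.88
tool_pos: [0.6316, -0.0772, 0.0618]
tool_rot: [-3.073, -0.622, 0.05]
wrist_force: [-1.2, 0.0, -2.3]
grip_width: 0.0532
```

```bash
cat > q.py <<'E'
from cap import *
goal(0.6305,-0.0781,0.058); o=bot.observe();print(o['time_s'],o['wrist_force'].round(1),o['torque'].round(2),o['grip_width'].round(4),o['joints'].round(3))
E
python3 q.py
```

```text
tool [ 0.6316 -0.0772  0.0618] tilt -0.99948 jawyaw -1.1715 j7 -0.582
shift units tx,ty,tz [-0.041  0.015  0.129]Traceback (most recent call last):
  File "q.py", line 2, in <module>
    goal(0.6305,-0.0781,0.058); o=bot.observe();print(o['time_s'],o['wrist_force'].round(1),o['torque'].round(2),o['grip_width'].round(4),o['joints'].round(3))
                                                                                                                 ^^^^^^^^^^^^^^^^^^^^^
AttributeError: 'float' object has no attribute 'round'
```

Emit:
step_arm([
  {"jaw": -1,"tx": 0,"ty": 0,"tz": -0.006,"spin": -1},
  {"jaw": -1,"tx": 0,"ty": 0,"tz": -0.006,"spin": -1},
  {"jaw": -1,"tx": 0,"ty": 0,"tz": -0.006,"spin": -1},
  {"jaw": -1,"tx": 0,"ty": 0,"tz": -0.006,"spin": -1},
  {"jaw": -1,"tx": 0,"ty": 0,"tz": -0.006,"spin": -1},
  {"jaw": -1,"tx": 0,"ty": 0,"tz": -0.006,"spin": -1},
  {"jaw": -1,"tx": 0,"ty": 0,"tz": -0.006,"spin": -1},
  {"jaw": -1,"tx": 0,"ty": 0,"tz": -0.006,"spin": -1},
  {"jaw": -1,"tx": 0,"ty": 0,"tz": -0.006,"spin": -1},
  {"jaw": -1,"tx": 0,"ty": 0,"tz": -0.006,"spin": -1},
  {"jaw": -1,"tx": 0,"ty": 0,"tz": -0.006,"spin": -1},
  {"jaw": -1,"tx": 0,"ty": 0,"tz": -0.006,"spin": -1},
])

```text
time_s: 29.38
tool_pos: [0.6304, -0.0757, 0.0639]
tool_rot: [-2.499, -1.868, 0.041]
wrist_force: [-2.9, 0.9, -2.3]
grip_width: 0.0534
```

```bash
sed -i "s/o\['grip_width'\].round(4)/round(o['grip_width'],4)/" q.py
python3 q.py; python3 -c "
from h import *
snap('wrist','pics/w16.png')"
```

```text
tool [ 0.6304 -0.0757  0.0639] tilt -0.99943 jawyaw -0.2868 j7 0.17
shift units tx,ty,tz [-0.076  0.032  0.196]
29.375 [-2.9  0.9 -2.3] [-0.06  0.34 -0.23] 0.0534 [-0.384  0.706  0.653  1.682 -0.496  0.963  0.17 ]
```

View pics/w16.png

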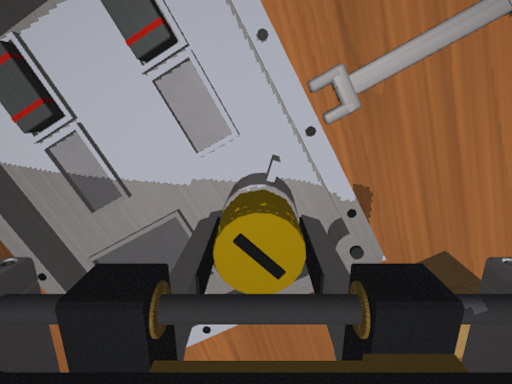

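Emit:
step_arm([
  {"jaw": -1,"tx": -0.06,"ty": 0.02,"tz": -0.006,"spin": -1},
  {"jaw": -1,"tx": 0,"ty": 0,"tz": -0.006,"spin": -1},
  {"jaw": -1,"tx": 0,"ty": 0,"tz": -0.006,"spin": -1},
  {"jaw": -1,"tx": 0,"ty": 0,"tz": -0.006,"spin": -1},
  {"jaw": -1,"tx": 0,"ty": 0,"tz": -0.006,"spin": -1},
  {"jaw": -1,"tx": 0,"ty": 0,"tz": -0.006,"spin": -1},
  {"jaw": -1,"tx": 0,"ty": 0,"tz": -0.006,"spin": -1},
  {"jaw": -1,"tx": 0,"ty": 0,"tz": -0.006,"spin": -1},
  {"jaw": -1,"tx": 0,"ty": 0,"tz": -0.006,"spin": -1},
  {"jaw": -1,"tx": 0,"ty": 0,"tz": -0.006,"spin": -1},
  {"jaw": -1,"tx": 0,"ty": 0,"tz": -0.006,"spin": -1},
  {"jaw": -1,"tx": 0,"ty": 0,"tz": -0.006,"spin": -1},
])

```text
time_s: 30.92
tool_pos: [0.6281, -0.0754, 0.0658]
tool_rot: [-1.477, -2.731, 0.02]
wrist_force: [-1.6, 0.1, -0.3]
grip_width: 0.0532
```

```bash
python3 q.py
```

```text
tool [ 0.6281 -0.0754  0.0658] tilt -0.99926 jawyaw 0.5796 j7 0.91
shift units tx,ty,tz [-0.126  0.024  0.255]
30.925 [-1.6  0.1 -0.3] [-0.07  0.35 -0.22] 0.0532 [-0.244  0.647  0.444  1.678 -0.33   0.931  0.91 ]
```

Emit:
step_arm([
  {"jaw": -1,"tx": -0.08,"ty": 0.02,"tz": -0.006,"spin": -1},
  {"jaw": -1,"tx": -0.02,"ty": 0,"tz": -0.006,"spin": -1},
  {"jaw": -1,"tx": 0,"ty": 0,"tz": -0.006,"spin": -1},
  {"jaw": -1,"tx": 0,"ty": 0,"tz": -0.006,"spin": -1},
  {"jaw": -1,"tx": 0,"ty": 0,"tz": -0.006,"spin": -1},
  {"jaw": -1,"tx": 0,"ty": 0,"tz": -0.006,"spin": -1},
  {"jaw": -1,"tx": 0,"ty": 0,"tz": -0.006,"spin": -1},
  {"jaw": -1,"tx": 0,"ty": 0,"tz": -0.006,"spin": -1},
  {"jaw": -1,"tx": 0,"ty": 0,"tz": -0.006,"spin": -1},
  {"jaw": -1,"tx": 0,"ty": 0,"tz": -0.006,"spin": -1},
  {"jaw": -1,"tx": 0,"ty": 0,"tz": -0.006,"spin": -1},
  {"jaw": -1,"tx": 0,"ty": 0,"tz": -0.006,"spin": -1},
])

```text
time_s: 32.42
tool_pos: [0.6263, -0.078, 0.0682]
tool_rot: [-0.202, -3.089, -0.008]
wrist_force: [-1.0, -0.7, -1.4]
grip_width: 0.0532
```

```bash
python3 q.py
```

```text
tool [ 0.6263 -0.078   0.0682] tilt -0.99894 jawyaw 1.4399 j7 1.654
shift units tx,ty,tz [-0.155  0.014  0.332]
32.425 [-1.  -0.7 -1.4] [-0.22 -0.08 -0.04] 0.0532 [-0.093  0.615  0.237  1.669 -0.175  0.925  1.654]
```

Emit:
step_arm([
  {"jaw": -1,"tx": -0.05,"ty": 0,"tz": -0.006,"spin": -1},
  {"jaw": -1,"tx": -0.02,"ty": 0,"tz": -0.006,"spin": -1},
  {"jaw": -1,"tx": 0,"ty": 0,"tz": -0.006,"spin": -1},
  {"jaw": -1,"tx": 0,"ty": 0,"tz": -0.006,"spin": -1},
  {"jaw": -1,"tx": 0,"ty": 0,"tz": -0.006,"spin": -1},
  {"jaw": -1,"tx": 0,"ty": 0,"tz": -0.006,"spin": -1},
  {"jaw": -1,"tx": 0,"ty": 0,"tz": -0.006,"spin": -1},
  {"jaw": -1,"tx": 0,"ty": 0,"tz": -0.006,"spin": -1},
  {"jaw": -1,"tx": 0,"ty": 0,"tz": -0.006,"spin": -1},
  {"jaw": -1,"tx": 0,"ty": 0,"tz": -0.006,"spin": -1},
])

```text
time_s: 33.67
tool_pos: [0.6272, -0.0791, 0.0699]
tool_rot: [0.896, -2.966, -0.034]
wrist_force: [-0.0, 0.0, -2.9]
grip_width: 0.0534
```

```bash
python3 q.py
```

```text
tool [ 0.6272 -0.0791  0.0699] tilt -0.99885 jawyaw 2.1569 j7 2.277
shift units tx,ty,tz [-0.122 -0.047  0.391]
33.675 [-0.   0.  -2.9] [ 0.04 -0.17 -0.1 ] 0.0534 [ 0.031  0.605  0.066  1.658 -0.052  0.928  2.277]
```

Emit:
step_arm([
  {"jaw": -1,"tx": 0,"ty": 0,"tz": -0.006,"spin": -1},
  {"jaw": -1,"tx": 0,"ty": 0,"tz": -0.006,"spin": -1},
  {"jaw": -1,"tx": 0,"ty": 0,"tz": -0.006,"spin": -1},
  {"jaw": -1,"tx": 0,"ty": 0,"tz": -0.006,"spin": -1},
  {"jaw": -1,"tx": 0,"ty": 0,"tz": -0.006,"spin": -1},
  {"jaw": -1,"tx": 0,"ty": 0,"tz": -0.003,"spin": -0.5},
  {"jaw": -1,"tx": 0,"ty": 0,"tz": 0,"spin": 0},
])

```text
time_s: 34.55
tool_pos: [0.6277, -0.0797, 0.0706]
tool_rot: [1.462, -2.739, -0.045]
wrist_force: [-1.0, 0.8, -1.5]
grip_width: 0.0532
```

```bash
python3 q.py
```

```text
tool [ 0.6277 -0.0797  0.0706] tilt -0.99891 jawyaw 2.5512 j7 2.621
shift units tx,ty,tz [-0.104 -0.066  0.416]
34.55 [-1.   0.8 -1.5] [ 0.15  0.03 -0.04] 0.0532 [ 0.1    0.603 -0.027  1.655  0.013  0.93   2.621]
```

Release, rise above the cap, then wind back.

Emit:
step_arm([
  {"jaw": 0.5,"tx": 0,"ty": 0,"tz": 0,"spin": 0},
  {"jaw": 0.6,"tx": 0,"ty": 0,"tz": 0,"spin": 0},
  {"jaw": 0.6,"tx": 0,"ty": 0,"tz": 0,"spin": 0},
  {"jaw": 0.6,"tx": 0,"ty": 0,"tz": -0.8,"spin": 0},
  {"jaw": 0.6,"tx": 0,"ty": 0,"tz": -0.9,"spin": 0},
  {"jaw": 0.6,"tx": 0,"ty": 0,"tz": 0,"spin": 1},
  {"jaw": 0.6,"tx": 0,"ty": 0,"tz": 0,"spin": 1},
  {"jaw": 0.6,"tx": 0,"ty": 0,"tz": 0,"spin": 1},
  {"jaw": 0.6,"tx": 0,"ty": 0,"tz": 0,"spin": 1},
  {"jaw": 0.6,"tx": 0,"ty": 0,"tz": 0,"spin": 1},
  {"jaw": 0.6,"tx": 0,"ty": 0,"tz": 0,"spin": 1},
  {"jaw": 0.6,"tx": 0,"ty": 0,"tz": 0,"spin": 1},
])

```text
time_s: 36.05
tool_pos: [0.6306, -0.0801, 0.1242]
tool_rot: [0.726, -3.014, -0.029]
wrist_force: [0.5, -0.2, 0.6]
grip_width: 0.075
```

```bash
python3 q.py
```

```text
tool [ 0.6306 -0.0801  0.1242] tilt -0.99898 jawyaw 2.043 j7 2.167
shift units tx,ty,tz [-1.060e-01  1.000e-03  2.206e+00]
36.05 [ 0.5 -0.2  0.6] [ 0.02 -0.02 -0.01] 0.075 [ 0.018  0.544  0.087  1.619 -0.057  1.025  2.167]
```

Emit:
step_arm([
  {"jaw": 0.6,"tx": 0,"ty": 0,"tz": 0,"spin": 1},
  {"jaw": 0.6,"tx": 0,"ty": 0,"tz": 0,"spin": 1},
  {"jaw": 0.6,"tx": 0,"ty": 0,"tz": 0,"spin": 1},
  {"jaw": 0.6,"tx": 0,"ty": 0,"tz": 0,"spin": 1},
  {"jaw": 0.6,"tx": 0,"ty": 0,"tz": 0,"spin": 1},
  {"jaw": 0.6,"tx": 0,"ty": 0,"tz": 0,"spin": 1},
  {"jaw": 0.6,"tx": 0,"ty": 0,"tz": 0,"spin": 1},
  {"jaw": 0.6,"tx": 0,"ty": 0,"tz": 0,"spin": 1},
  {"jaw": 0.6,"tx": 0,"ty": 0,"tz": 0,"spin": 1},
  {"jaw": 0.6,"tx": 0,"ty": 0,"tz": 0,"spin": 1},
  {"jaw": 0.6,"tx": 0,"ty": 0,"tz": 0,"spin": 1},
  {"jaw": 0.6,"tx": 0,"ty": 0,"tz": 0,"spin": 1},
])

```text
time_s: 37.55
tool_pos: [0.631, -0.0794, 0.125]
tool_rot: [-0.609, -3.037, 0.0]
wrist_force: [1.2, -0.0, -0.0]
grip_width: 0.0756
```

```bash
python3 q.py
```

```text
tool [ 0.631  -0.0794  0.125 ] tilt -0.99904 jawyaw 1.1755 j7 1.392
shift units tx,ty,tz [-0.064  0.053  2.233]
37.55 [ 1.2 -0.  -0. ] [-0.05 -0.02 -0.01] 0.0756 [-0.123  0.556  0.282  1.624 -0.176  1.03   1.392]
```

Emit:
step_arm([
  {"jaw": 0.6,"tx": 0,"ty": 0,"tz": 0,"spin": 1},
  {"jaw": 0.6,"tx": 0,"ty": 0,"tz": 0,"spin": 1},
  {"jaw": 0.6,"tx": 0,"ty": 0,"tz": 0,"spin": 1},
  {"jaw": 0.6,"tx": 0,"ty": 0,"tz": 0,"spin": 1},
  {"jaw": 0.6,"tx": 0,"ty": 0,"tz": 0,"spin": 1},
  {"jaw": 0.6,"tx": 0,"ty": 0,"tz": 0,"spin": 1},
  {"jaw": 0.6,"tx": 0,"ty": 0,"tz": 0,"spin": 1},
  {"jaw": 0.6,"tx": 0,"ty": 0,"tz": 0,"spin": 1},
  {"jaw": 0.6,"tx": 0,"ty": 0,"tz": 0,"spin": 1},
  {"jaw": 0.6,"tx": 0,"ty": 0,"tz": 0,"spin": 1},
  {"jaw": 0.6,"tx": 0,"ty": 0,"tz": 0,"spin": 1},
  {"jaw": 0.6,"tx": 0,"ty": 0,"tz": 0,"spin": 1},
])

```text
time_s: 39.05
tool_pos: [0.6315, -0.0781, 0.1258]
tool_rot: [-1.831, -2.504, 0.027]
wrist_force: [0.3, 0.7, 0.3]
grip_width: 0.075
```

```bash
python3 q.py
```

```text
tool [ 0.6315 -0.0781  0.1258] tilt -0.99909 jawyaw 0.3083 j7 0.623
shift units tx,ty,tz [-0.039  0.051  2.261]
39.05 [0.3 0.7 0.3] [-0.09  0.    0.  ] 0.075 [-0.263  0.585  0.482  1.629 -0.304  1.046  0.623]
```

Emit:
step_arm([
  {"jaw": 0.6,"tx": 0,"ty": 0,"tz": 0,"spin": 1},
  {"jaw": 0.6,"tx": 0,"ty": 0,"tz": 0,"spin": 1},
  {"jaw": 0.6,"tx": 0,"ty": 0,"tz": 0,"spin": 1},
  {"jaw": 0.6,"tx": 0,"ty": 0,"tz": 0,"spin": 1},
  {"jaw": 0.6,"tx": 0,"ty": 0,"tz": 0,"spin": 1},
  {"jaw": 0.6,"tx": 0,"ty": 0,"tz": 0,"spin": 1},
  {"jaw": 0.6,"tx": 0,"ty": 0,"tz": 0,"spin": 1},
  {"jaw": 0.6,"tx": 0,"ty": 0,"tz": 0,"spin": 1},
  {"jaw": 0.6,"tx": 0,"ty": 0,"tz": 0,"spin": 1},
  {"jaw": 0.6,"tx": 0,"ty": 0,"tz": 0,"spin": 1},
  {"jaw": 0.6,"tx": 0,"ty": 0,"tz": 0,"spin": 1},
  {"jaw": 0.6,"tx": 0,"ty": 0,"tz": 0,"spin": 1},
])

```text
time_s: 40.55
tool_pos: [0.6322, -0.0762, 0.1266]
tool_rot: [-2.722, -1.509, 0.047]
wrist_force: [-0.2, -0.5, 0.4]
grip_width: 0.0752
```

Emit:
step_arm([
  {"jaw": 0.6,"tx": 0,"ty": 0,"tz": 0,"spin": 1},
  {"jaw": 0.6,"tx": 0,"ty": 0,"tz": 0,"spin": 1},
  {"jaw": 0.6,"tx": 0,"ty": 0,"tz": 0,"spin": 1},
  {"jaw": 0.6,"tx": 0,"ty": 0,"tz": 0,"spin": 1},
  {"jaw": 0.6,"tx": 0,"ty": 0,"tz": 0,"spin": 1},
  {"jaw": 0.6,"tx": 0,"ty": 0,"tz": 0,"spin": 1},
  {"jaw": 0.6,"tx": 0,"ty": 0,"tz": 0,"spin": 1},
  {"jaw": 0.6,"tx": 0,"ty": 0,"tz": 0,"spin": 1},
  {"jaw": 0.6,"tx": 0,"ty": 0,"tz": 0,"spin": 1},
  {"jaw": 0.6,"tx": 0,"ty": 0,"tz": 0,"spin": 1},
  {"jaw": 0.6,"tx": 0,"ty": 0,"tz": 0,"spin": 1},
  {"jaw": 0.6,"tx": 0,"ty": 0,"tz": 0,"spin": 1},
])

```text
time_s: 42.05
tool_pos: [0.6329, -0.0737, 0.1272]
tool_rot: [-3.117, -0.229, 0.059]
wrist_force: [-0.4, -0.8, 0.2]
grip_width: 0.075
```

```bash
python3 q.py
```

```text
tool [ 0.6329 -0.0737  0.1272] tilt -0.99917 jawyaw -1.4245 j7 -0.889
shift units tx,ty,tz [-0.018  0.176  2.306]
42.05 [-0.4 -0.8  0.2] [-0.02  0.13  0.02] 0.075 [-0.519  0.711  0.887  1.637 -0.597  1.131 -0.889]
```

Emit:
step_arm([
  {"jaw": 0.6,"tx": 0,"ty": 0.1,"tz": 0,"spin": 1},
  {"jaw": 0.6,"tx": 0,"ty": 0,"tz": 0,"spin": 1},
  {"jaw": 0.6,"tx": 0,"ty": 0,"tz": 0,"spin": 1},
  {"jaw": 0.6,"tx": 0,"ty": 0,"tz": 0,"spin": 1},
  {"jaw": 0.6,"tx": 0,"ty": 0,"tz": 0,"spin": 1},
  {"jaw": 0.6,"tx": 0,"ty": 0,"tz": 0,"spin": 1},
  {"jaw": 0.6,"tx": 0,"ty": 0,"tz": 0,"spin": 1},
  {"jaw": 0.6,"tx": 0,"ty": 0,"tz": 0,"spin": 1},
  {"jaw": 0.6,"tx": 0,"ty": 0,"tz": 0,"spin": 1},
  {"jaw": 0.6,"tx": 0,"ty": 0,"tz": 0,"spin": 1},
  {"jaw": 0.6,"tx": 0,"ty": 0,"tz": 0,"spin": 1},
  {"jaw": 0.6,"tx": 0,"ty": 0,"tz": 0,"spin": 1},
])

```text
time_s: 43.55
tool_pos: [0.6344, -0.0736, 0.1274]
tool_rot: [-2.94, 1.103, 0.064]
wrist_force: [0.1, 0.5, -0.2]
grip_width: 0.0754
```

```bash
python3 q.py;  python3 - <<'E'
from cap import *
c,im=snap('wrist','pics/w17.png')
hsv=cv2.cvtColor(im,cv2.COLOR_BGR2HSV)
for v in (100,120,140):
    m=((hsv[...,0]>20)&(hsv[...,0]<35)&(hsv[...,1]>120)&(hsv[...,2]>v)).astype(np.uint8)
    m[:,:200]=0;m[:,320:]=0;m[:100]=0
    m=cv2.morphologyEx(m,cv2.MORPH_OPEN,np.ones((3,3)))
    k=max(cv2.findContours(m,0,2)[0],key=cv2.contourArea)
    P=cast(c,cv2.convexHull(k)[:,0],0.1045)[:,:2].astype(np.float32)
    print(v,np.round(cv2.minEnclosingCircle(P)[0],4),round(cv2.minEnclosingCircle(P)[1]*2,4))
E
```

```text
tool [ 0.6344 -0.0736  0.1274] tilt -0.99917 jawyaw -2.2883 j7 -1.638
shift units tx,ty,tz [0.09  0.169 2.313]
43.55 [ 0.1  0.5 -0.2] [ 0.02  0.1  -0.04] 0.0754 [-0.609  0.814  1.075  1.636 -0.756  1.21  -1.638]
100 [ 0.6313 -0.0783] 0.0538
120 [ 0.6308 -0.078 ] 0.0527
140 [ 0.6307 -0.0777] 0.0524
```

View pics/w17.png

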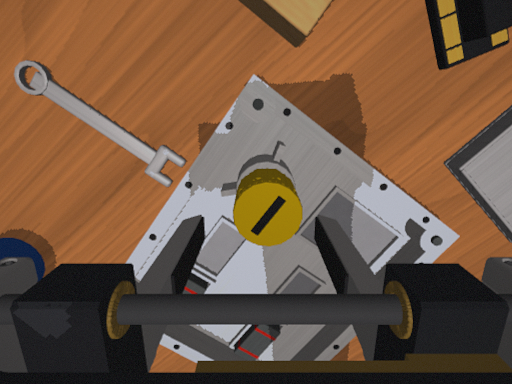

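```bash
python3 - <<'E'
from cap import *
goal(0.631,-0.078,0.070)
E
```

```text
tool [ 0.6344 -0.0736  0.1273] tilt -0.99917 jawyaw -2.292 j7 -1.641
shift units tx,ty,tz [0.087 0.16  1.909]
```

Emit:
step_arm([
  {"jaw": 0.6,"tx": 0.09,"ty": 0.16,"tz": 0.1,"spin": 0},
  {"jaw": 0.6,"tx": 0,"ty": 0,"tz": 0.5,"spin": 0},
  {"jaw": 0.6,"tx": 0,"ty": 0,"tz": 0.6,"spin": 0},
  {"jaw": 0.6,"tx": 0,"ty": 0,"tz": 0.6,"spin": 0},
  {"jaw": 0.6,"tx": 0,"ty": 0,"tz": 0,"spin": 0},
  {"jaw": 0.6,"tx": 0,"ty": 0,"tz": 0,"spin": 0},
])

```text
time_s: 44.35
tool_pos: [0.6303, -0.0781, 0.0682]
tool_rot: [-2.94, 1.102, 0.067]
wrist_force: [0.5, -0.0, -0.1]
grip_width: 0.0751
```

```bash
python3 - <<'E'
from cap import *
goal(0.631,-0.078,0.070)
E
```

```text
tool [ 0.6303 -0.0781  0.0682] tilt -0.99909 jawyaw -2.2879 j7 -1.591
shift units tx,ty,tz [ 0.013 -0.016 -0.062]
```

Emit:
step_arm([
  {"jaw": -1,"tx": 0,"ty": 0,"tz": -0.05,"spin": 0},
  {"jaw": -1,"tx": 0,"ty": 0,"tz": 0,"spin": 0},
  {"jaw": -1,"tx": 0,"ty": 0,"tz": 0,"spin": 0},
  {"jaw": -1,"tx": 0,"ty": 0,"tz": 0,"spin": 0},
  {"jaw": -1,"tx": 0,"ty": 0,"tz": -0.003,"spin": -0.5},
  {"jaw": -1,"tx": 0,"ty": 0,"tz": -0.006,"spin": -1},
  {"jaw": -1,"tx": 0,"ty": 0,"tz": -0.006,"spin": -1},
  {"jaw": -1,"tx": 0,"ty": 0,"tz": -0.006,"spin": -1},
  {"jaw": -1,"tx": 0,"ty": 0,"tz": -0.006,"spin": -1},
  {"jaw": -1,"tx": 0,"ty": 0,"tz": -0.006,"spin": -1},
  {"jaw": -1,"tx": 0,"ty": 0,"tz": -0.006,"spin": -1},
  {"jaw": -1,"tx": 0,"ty": 0,"tz": -0.006,"spin": -1},
], force=30)

```text
time_s: 45.85
tool_pos: [0.6309, -0.0781, 0.0725]
tool_rot: [-3.118, 0.258, 0.061]
wrist_force: [0.7, -1.5, -1.0]
grip_width: 0.0537
```

```bash
python3 q.py
```

```text
tool [ 0.6309 -0.0781  0.0725] tilt -0.99916 jawyaw -1.7358 j7 -1.113
shift units tx,ty,tz [0.005 0.006 0.482]
45.85 [ 0.7 -1.5 -1. ] [-0.15  0.31 -0.02] 0.0537 [-0.52   0.802  0.906  1.675 -0.709  1.072 -1.113]
```

Emit:
step_arm([
  {"jaw": -1,"tx": 0,"ty": 0,"tz": -0.006,"spin": -1},
  {"jaw": -1,"tx": 0,"ty": 0,"tz": -0.006,"spin": -1},
  {"jaw": -1,"tx": 0,"ty": 0,"tz": -0.006,"spin": -1},
  {"jaw": -1,"tx": 0,"ty": 0,"tz": -0.006,"spin": -1},
  {"jaw": -1,"tx": 0,"ty": 0,"tz": -0.006,"spin": -1},
  {"jaw": -1,"tx": 0,"ty": 0,"tz": -0.006,"spin": -1},
  {"jaw": -1,"tx": 0,"ty": 0,"tz": -0.006,"spin": -1},
  {"jaw": -1,"tx": 0,"ty": 0,"tz": -0.006,"spin": -1},
  {"jaw": -1,"tx": 0,"ty": 0,"tz": -0.006,"spin": -1},
  {"jaw": -1,"tx": 0,"ty": 0,"tz": -0.006,"spin": -1},
  {"jaw": -1,"tx": 0,"ty": 0,"tz": -0.006,"spin": -1},
  {"jaw": -1,"tx": 0,"ty": 0,"tz": -0.006,"spin": -1},
])

```text
time_s: 47.35
tool_pos: [0.6305, -0.0767, 0.0746]
tool_rot: [-2.911, -1.097, 0.047]
wrist_force: [-1.4, 0.2, 0.4]
grip_width: 0.0539
```

```bash
python3 q.py
```

```text
tool [ 0.6305 -0.0767  0.0746] tilt -0.9991 jawyaw -0.8505 j7 -0.354
shift units tx,ty,tz [-0.021  0.057  0.551]
47.35 [-1.4  0.2  0.4] [-0.3   0.59 -0.13] 0.0539 [-0.407  0.712  0.707  1.671 -0.539  1.007 -0.354]
```

Emit:
step_arm([
  {"jaw": -1,"tx": -0.03,"ty": 0.02,"tz": -0.006,"spin": -1},
  {"jaw": -1,"tx": 0,"ty": 0,"tz": -0.006,"spin": -1},
  {"jaw": -1,"tx": 0,"ty": 0,"tz": -0.006,"spin": -1},
  {"jaw": -1,"tx": 0,"ty": 0,"tz": -0.006,"spin": -1},
  {"jaw": -1,"tx": 0,"ty": 0,"tz": -0.006,"spin": -1},
  {"jaw": -1,"tx": 0,"ty": 0,"tz": -0.006,"spin": -1},
  {"jaw": -1,"tx": 0,"ty": 0,"tz": -0.006,"spin": -1},
  {"jaw": -1,"tx": 0,"ty": 0,"tz": -0.006,"spin": -1},
  {"jaw": -1,"tx": 0,"ty": 0,"tz": -0.006,"spin": -1},
  {"jaw": -1,"tx": 0,"ty": 0,"tz": -0.006,"spin": -1},
  {"jaw": -1,"tx": 0,"ty": 0,"tz": -0.006,"spin": -1},
  {"jaw": -1,"tx": 0,"ty": 0,"tz": -0.006,"spin": -1},
])

```text
time_s: 48.85
tool_pos: [0.6288, -0.0767, 0.077]
tool_rot: [-2.155, -2.227, 0.021]
wrist_force: [-0.9, -0.2, -1.7]
grip_width: 0.0541
```

```bash
python3 q.py
```

```text
tool [ 0.6288 -0.0767  0.077 ] tilt -0.999 jawyaw 0.0333 j7 0.404
shift units tx,ty,tz [-0.06   0.081  0.629]
48.85 [-0.9 -0.2 -1.7] [-0.28  0.3  -0.18] 0.0541 [-0.271  0.647  0.498  1.668 -0.374  0.967  0.404]
```

Emit:
step_arm([
  {"jaw": -1,"tx": -0.05,"ty": 0.01,"tz": -0.006,"spin": -1},
  {"jaw": -1,"tx": 0,"ty": 0,"tz": -0.006,"spin": -1},
  {"jaw": -1,"tx": 0,"ty": 0,"tz": -0.006,"spin": -1},
  {"jaw": -1,"tx": 0,"ty": 0,"tz": -0.006,"spin": -1},
  {"jaw": -1,"tx": 0,"ty": 0,"tz": -0.006,"spin": -1},
  {"jaw": -1,"tx": 0,"ty": 0,"tz": -0.006,"spin": -1},
  {"jaw": -1,"tx": 0,"ty": 0,"tz": -0.006,"spin": -1},
  {"jaw": -1,"tx": 0,"ty": 0,"tz": -0.006,"spin": -1},
  {"jaw": -1,"tx": 0,"ty": 0,"tz": -0.006,"spin": -1},
  {"jaw": -1,"tx": 0,"ty": 0,"tz": -0.006,"spin": -1},
  {"jaw": -1,"tx": 0,"ty": 0,"tz": -0.006,"spin": -1},
  {"jaw": -1,"tx": 0,"ty": 0,"tz": -0.006,"spin": -1},
])

```text
time_s: 50.35
tool_pos: [0.6287, -0.0771, 0.0792]
tool_rot: [-0.998, -2.932, -0.012]
wrist_force: [-0.5, 0.4, -3.1]
grip_width: 0.0537
```

```bash
python3 q.py
```

```text
tool [ 0.6287 -0.0771  0.0792] tilt -0.99898 jawyaw 0.915 j7 1.168
shift units tx,ty,tz [-0.099  0.016  0.702]
50.35 [-0.5  0.4 -3.1] [-0.08 -0.17 -0.21] 0.0537 [-0.123  0.608  0.287  1.662 -0.222  0.946  1.168]
```

Emit:
step_arm([
  {"jaw": -1,"tx": -0.05,"ty": 0,"tz": -0.006,"spin": -1},
  {"jaw": -1,"tx": 0,"ty": 0,"tz": -0.006,"spin": -1},
  {"jaw": -1,"tx": 0,"ty": 0,"tz": -0.006,"spin": -1},
  {"jaw": -1,"tx": 0,"ty": 0,"tz": -0.006,"spin": -1},
  {"jaw": -1,"tx": 0,"ty": 0,"tz": -0.006,"spin": -1},
  {"jaw": -1,"tx": 0,"ty": 0,"tz": -0.006,"spin": -1},
  {"jaw": -1,"tx": 0,"ty": 0,"tz": -0.006,"spin": -1},
  {"jaw": -1,"tx": 0,"ty": 0,"tz": -0.006,"spin": -1},
  {"jaw": -1,"tx": 0,"ty": 0,"tz": -0.006,"spin": -1},
  {"jaw": -1,"tx": 0,"ty": 0,"tz": -0.006,"spin": -1},
  {"jaw": -1,"tx": 0,"ty": 0,"tz": -0.006,"spin": -1},
  {"jaw": -1,"tx": 0,"ty": 0,"tz": -0.006,"spin": -1},
])

```text
time_s: 51.85
tool_pos: [0.628, -0.078, 0.0809]
tool_rot: [0.348, -3.083, -0.043]
wrist_force: [-1.0, -0.8, -1.7]
grip_width: 0.0539
```

Emit:
step_arm([
  {"jaw": -1,"tx": 0,"ty": 0,"tz": -0.006,"spin": -1},
  {"jaw": -1,"tx": 0,"ty": 0,"tz": -0.006,"spin": -1},
  {"jaw": -1,"tx": 0,"ty": 0,"tz": -0.006,"spin": -1},
  {"jaw": -1,"tx": 0,"ty": 0,"tz": -0.006,"spin": -1},
  {"jaw": -1,"tx": 0,"ty": 0,"tz": -0.006,"spin": -1},
  {"jaw": -1,"tx": 0,"ty": 0,"tz": -0.006,"spin": -1},
  {"jaw": -1,"tx": 0,"ty": 0,"tz": -0.006,"spin": -1},
  {"jaw": -1,"tx": 0,"ty": 0,"tz": -0.006,"spin": -1},
  {"jaw": -1,"tx": 0,"ty": 0,"tz": 0,"spin": 0},
])

```text
time_s: 52.98
tool_pos: [0.6289, -0.079, 0.0837]
tool_rot: [1.231, -2.861, -0.056]
wrist_force: [0.2, -0.4, -0.4]
grip_width: 0.054
```

```bash
python3 q.py
```

```text
tool [ 0.6289 -0.079   0.0837] tilt -0.999 jawyaw 2.3833 j7 2.453
shift units tx,ty,tz [-0.066 -0.055  0.853]
52.975 [ 0.2 -0.4 -0.4] [-0.03 -0.01  0.02] 0.054 [ 0.129  0.587 -0.059  1.649  0.016  0.947  2.453]
```

Emit:
step_arm([
  {"jaw": -1,"tx": 0,"ty": 0,"tz": -0.1,"spin": -0.3},
  {"jaw": -1,"tx": 0,"ty": 0,"tz": -0.1,"spin": 0},
])

```text
time_s: 53.22
tool_pos: [0.6293, -0.0791, 0.09]
tool_rot: [1.261, -2.849, -0.056]
wrist_force: [0.6, -0.2, -1.3]
grip_width: 0.0537
```

```bash
python3 q.py
```

```text
tool [ 0.6293 -0.0791  0.09  ] tilt -0.99901 jawyaw 2.4041 j7 2.472
shift units tx,ty,tz [-0.061 -0.055  1.066]
53.225 [ 0.6 -0.2 -1.3] [0.06 0.01 0.01] 0.0537 [ 0.133  0.579 -0.064  1.645  0.019  0.958  2.472]
```

```bash
python3 - <<'E'
from h import *
plan(0.4498,-0.3101,0.15,0,14,-48)
E
```

```text
start [ 0.6293 -0.0791  0.09  ] yaw 137.74 dyaw -48.0 j7 2.472 t 53.225 w 0.0537
0 0.69 -0.05 -0.14 0.86
1 0.69 -0.1 -0.14 0.86
2 0.68 -0.14 -0.14 0.86
3 0.67 -0.18 -0.14 0.86
4 0.66 -0.22 -0.14 0.86
5 0.65 -0.26 -0.14 0.86
6 0.63 -0.29 -0.14 0.86
7 0.61 -0.33 -0.14 0.86
8 0.59 -0.37 -0.14 0.86
9 0.57 -0.4 -0.14 0.86
10 0.54 -0.44 -0.14 0.86
11 0.52 -0.47 -0.14 0.86
12 0.49 -0.5 -0.14 0.86
13 0.46 -0.53 -0.14 0.86
```

Emit:
step_arm([
  {"jaw": -1,"tx": 0,"ty": 0,"tz": -0.9,"spin": 0},
  {"jaw": -1,"tx": 0,"ty": 0,"tz": -0.9,"spin": 0.5},
  {"jaw": -1,"tx": 0.69,"ty": -0.05,"tz": 0,"spin": 0.9},
  {"jaw": -1,"tx": 0.69,"ty": -0.1,"tz": 0,"spin": 0.9},
  {"jaw": -1,"tx": 0.68,"ty": -0.14,"tz": 0,"spin": 0.9},
  {"jaw": -1,"tx": 0.67,"ty": -0.18,"tz": 0,"spin": 0.9},
  {"jaw": -1,"tx": 0.66,"ty": -0.22,"tz": 0,"spin": 0.9},
  {"jaw": -1,"tx": 0.65,"ty": -0.26,"tz": 0,"spin": 0.9},
  {"jaw": -1,"tx": 0.63,"ty": -0.3,"tz": 0,"spin": 0.9},
  {"jaw": -1,"tx": 0.61,"ty": -0.33,"tz": 0,"spin": 0.9},
  {"jaw": -1,"tx": 0.59,"ty": -0.37,"tz": 0,"spin": 0.9},
  {"jaw": -1,"tx": 0.57,"ty": -0.4,"tz": 0,"spin": 0.9},
])

```text
time_s: 54.72
tool_pos: [0.4824, -0.2466, 0.1459]
tool_rot: [0.195, -3.096, -0.04]
wrist_force: [0.7, 0.3, -1.1]
grip_width: 0.0541
```

```bash
python3 q.py;python3 - <<'E'
from h import *
plan(0.4498,-0.3101,0.15,0,3,0)
E
```

```text
tool [ 0.4824 -0.2466  0.1459] tilt -0.9989 jawyaw 1.6958 j7 2.172
shift units tx,ty,tz [-5.712  4.874  2.855]
54.725 [ 0.7  0.3 -1.1] [-0.05 -0.08 -0.01] 0.0541 [ 0.302  0.365  0.143  1.847 -0.066  0.981  2.172]
start [ 0.4824 -0.2466  0.1459] yaw 97.16 dyaw 0.0 j7 2.172 t 54.725 w 0.0541
0 0.45 -0.65 -0.05 -0.0
1 0.45 -0.65 -0.05 -0.0
2 0.45 -0.65 -0.05 -0.0
```

Emit:
step_arm([
  {"jaw": -1,"tx": 0.45,"ty": -0.65,"tz": 0,"spin": 0.5},
  {"jaw": -1,"tx": 0.43,"ty": -0.65,"tz": 0,"spin": 0.5},
  {"jaw": -1,"tx": 0.4,"ty": -0.6,"tz": 0,"spin": 0.5},
  {"jaw": -1,"tx": 0,"ty": 0,"tz": 0,"spin": 0},
  {"jaw": -1,"tx": 0,"ty": 0,"tz": 0,"spin": 0},
])

```text
time_s: 55.35
tool_pos: [0.4458, -0.3129, 0.1459]
tool_rot: [0.016, -3.101, -0.036]
wrist_force: [-0.1, -0.0, -0.6]
grip_width: 0.054
```

```bash
python3 q.py;python3 - <<'E'
from h import *
goal(0.4498,-0.3101,0.06)
snap('wrist','pics/w18.png')
E
```

```text
tool [ 0.4458 -0.3129  0.1459] tilt -0.99892 jawyaw 1.5803 j7 2.208
shift units tx,ty,tz [-6.353  7.697  2.856]
55.35 [-0.1 -0.  -0.6] [-0.05 -0.09  0.  ] 0.054 [ 0.395  0.372  0.197  1.842 -0.082  0.983  2.208]
tool [ 0.4458 -0.3129  0.1459] tilt -0.99892 jawyaw 1.5803 j7 2.208
shift units tx,ty,tz [-0.251  0.025  2.858]
```

View pics/w18.png

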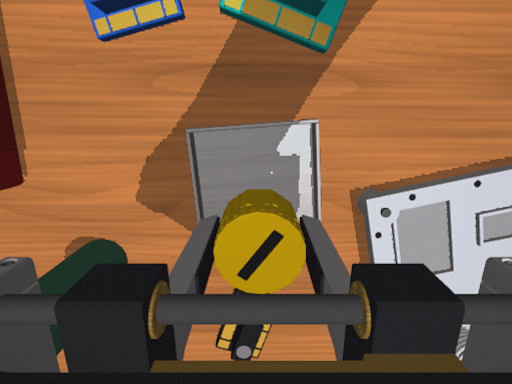

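Emit:
step_arm([
  {"jaw": -1,"tx": -0.2,"ty": 0.02,"tz": 0.8,"spin": 0},
  {"jaw": -1,"tx": 0,"ty": 0,"tz": 1,"spin": 0},
  {"jaw": -1,"tx": 0,"ty": 0,"tz": 1,"spin": 0},
  {"jaw": -1,"tx": 0,"ty": 0,"tz": 0.9,"spin": 0},
  {"jaw": -1,"tx": 0,"ty": 0,"tz": 0,"spin": 0},
  {"jaw": -1,"tx": 0,"ty": 0,"tz": 0,"spin": 0},
])

```text
time_s: 56.15
tool_pos: [0.451, -0.3066, 0.0331]
tool_rot: [0.027, -3.104, -0.036]
wrist_force: [-0.2, 0.2, 0.7]
grip_width: 0.0539
```

```bash
python3 q.py;python3 - <<'E'
from h import *
goal(0.4498,-0.3101,0.015)
snap('wrist','pics/w19.png')
E
```

```text
tool [ 0.451  -0.3066  0.0331] tilt -0.99902 jawyaw 1.5877 j7 2.233
shift units tx,ty,tz [-6.083  7.532 -0.881]
56.15 [-0.2  0.2  0.7] [-0.   -0.06  0.03] 0.0539 [ 0.409  0.533  0.166  1.908 -0.122  0.755  2.233]
tool [ 0.451  -0.3066  0.0331] tilt -0.99902 jawyaw 1.5877 j7 2.233
shift units tx,ty,tz [ 0.019 -0.129  0.603]
```

View pics/w19.png

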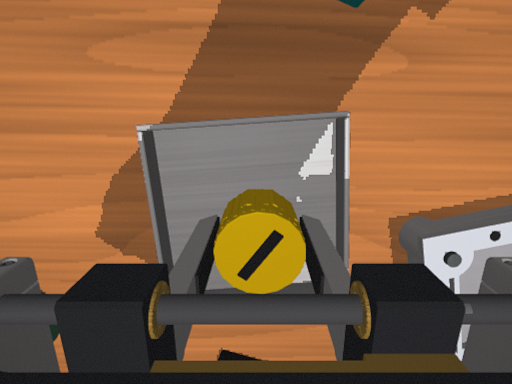

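Emit:
step_arm([
  {"jaw": -1,"tx": 0,"ty": -0.12,"tz": 0.3,"spin": 0},
  {"jaw": -1,"tx": 0,"ty": 0,"tz": 0.25,"spin": 0},
  {"jaw": -1,"tx": 0,"ty": 0,"tz": 0,"spin": 0},
  {"jaw": -1,"tx": 0,"ty": 0,"tz": 0,"spin": 0},
])

```text
time_s: 56.7
tool_pos: [0.4514, -0.3106, 0.0172]
tool_rot: [0.027, -3.106, -0.034]
wrist_force: [-0.7, 0.3, -0.4]
grip_width: 0.0539
```

```bash
python3 q.py
```

```text
tool [ 0.4514 -0.3106  0.0172] tilt -0.99914 jawyaw 1.5878 j7 2.244
shift units tx,ty,tz [-6.057  7.675 -1.405]
56.7 [-0.7  0.3 -0.4] [ 0.01 -0.01 -0.03] 0.0539 [ 0.42   0.561  0.161  1.908 -0.128  0.723  2.244]
```

Emit:
step_arm([
  {"jaw": -1,"tx": 0,"ty": 0,"tz": 0.09,"spin": 0},
  {"jaw": -1,"tx": 0,"ty": 0,"tz": 0,"spin": 0},
  {"jaw": 0.4,"tx": 0,"ty": 0,"tz": 0,"spin": 0},
  {"jaw": 0.4,"tx": 0,"ty": 0,"tz": 0,"spin": 0},
  {"jaw": 0.4,"tx": 0,"ty": 0,"tz": 0,"spin": 0},
  {"jaw": 0.4,"tx": 0,"ty": 0,"tz": -0.6,"spin": 0},
  {"jaw": 0.4,"tx": 0,"ty": 0,"tz": -1,"spin": 0},
  {"jaw": 0.4,"tx": 0,"ty": 0,"tz": -1,"spin": 0},
  {"jaw": 0.4,"tx": 0,"ty": 0,"tz": -1,"spin": 0},
  {"jaw": 0.4,"tx": 0,"ty": 0,"tz": -0.6,"spin": 0},
  {"jaw": 0.4,"tx": 0,"ty": 0,"tz": 0,"spin": 0},
])

```text
time_s: 58.08
tool_pos: [0.4564, -0.314, 0.1509]
tool_rot: [0.026, -3.11, -0.031]
wrist_force: [0.3, 0.6, -0.1]
grip_width: 0.0658
```

```bash
python3 q.py;python3 - <<'E'
from h import *
snap('wrist','pics/w20.png');c,im=snap('top','pics/t2.png')
hsv=cv2.cvtColor(im,cv2.COLOR_BGR2HSV)
crop(im,290,110,430,290,3.2,'pics/c20.png')
E
```

```text
tool [ 0.4564 -0.314   0.1509] tilt -0.99931 jawyaw 1.5874 j7 2.209
shift units tx,ty,tz [-6.034  7.701  3.062]
58.075 [ 0.3  0.6 -0.1] [ 0.05 -0.01 -0.01] 0.0658 [ 0.39   0.376  0.195  1.822 -0.084  0.989  2.209]
```

View pics/w20.png

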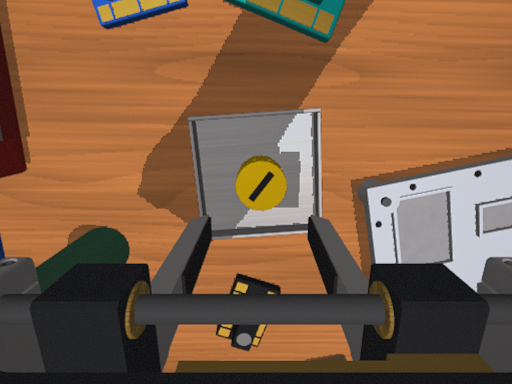

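View pics/t2.png

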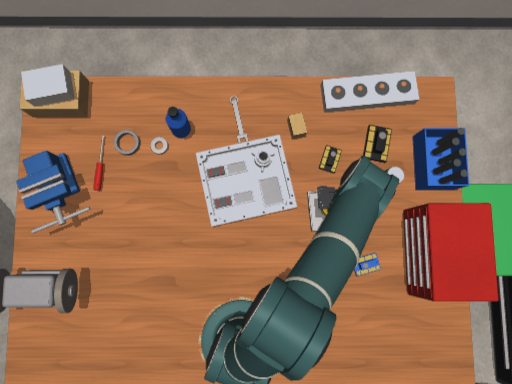

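```bash
python3 - <<'E'
from h import *
import pickle
pickle.dump(cam('wrist'),open('w20.pkl','wb'))
im=cv2.imread('pics/w20.png');crop(im,350,150,512,300,4.5,'pics/c21.png')
plan(0.62,-0.318,0.15,71.1,6)
E
```

```text
start [ 0.4556 -0.3135  0.149 ] yaw 90.95 dyaw -19.85 j7 2.209 t 58.175 w 0.066
0 -0.91 -0.04 -0.01 0.83
1 -0.91 0.01 -0.01 0.83
2 -0.91 0.07 -0.01 0.83
3 -0.91 0.12 -0.01 0.83
4 -0.9 0.17 -0.01 0.83
5 -0.89 0.22 -0.01 0.83
```

View pics/c21.png

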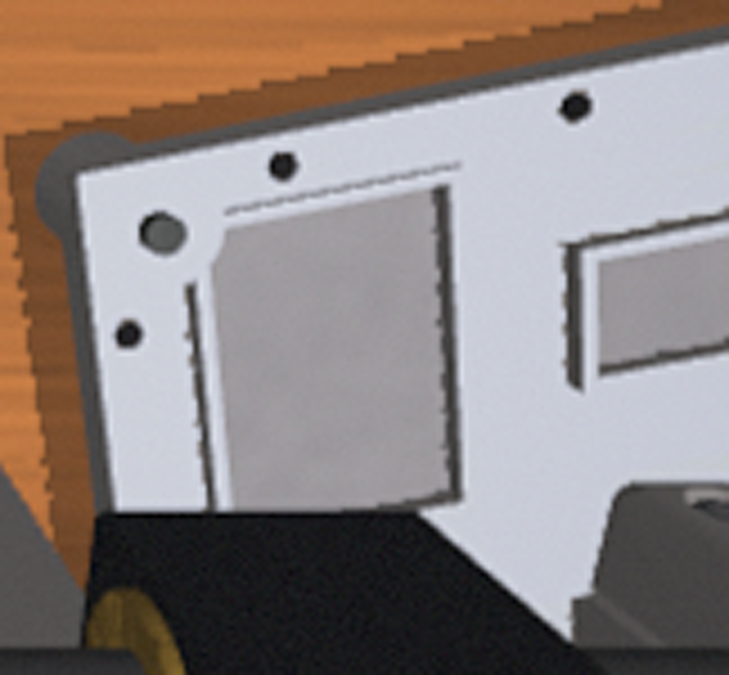

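```bash
python3 - <<'E'
from h import *
import pickle
c=pickle.load(open('w20.pkl','rb'))
f=lambda q:(np.array(q,float)+.5)/4.5-.5+[350,150]
P=cast(c,f([(449,183),(463,497),(210,230),(233,540)]),0.014)[:,:2]
d=P[1]-P[0];print(np.linalg.norm(d),np.degrees(np.arctan2(d[1],d[0])),np.linalg.norm(P[0]-P[2]))
a=np.radians(12.7);ey=np.array([-np.sin(a),np.cos(a)])
S=np.array([0.55436,-0.01704]);Rs=np.array([[np.cos(a),-np.sin(a)],[np.sin(a),np.cos(a)]])
m=(P[0]+P[1])/2-0.032*ey;print(m,Rs.T@(m-S),P.mean(0))
E
```

```text
0.09152611159696324 12.484408524204136 0.06236877456571541
[ 0.51466128 -0.10983346] [-0.05912776 -0.08179561] [ 0.51426848 -0.10948091]
```

Emit:
step_arm([
  {"jaw": 0.2,"tx": -0.91,"ty": -0.04,"tz": 0,"spin": 0.83},
  {"jaw": 0.2,"tx": -0.91,"ty": 0.01,"tz": 0,"spin": 0.83},
  {"jaw": 0.2,"tx": -0.91,"ty": 0.07,"tz": 0,"spin": 0.83},
  {"jaw": 0.2,"tx": -0.91,"ty": 0.12,"tz": 0,"spin": 0.83},
  {"jaw": 0.2,"tx": -0.9,"ty": 0.17,"tz": 0,"spin": 0.83},
  {"jaw": 0.2,"tx": -0.6,"ty": 0.15,"tz": 0,"spin": 0.83},
  {"jaw": 0.2,"tx": 0,"ty": 0,"tz": 0,"spin": 0},
  {"jaw": 0.2,"tx": 0,"ty": 0,"tz": 0,"spin": 0},
])

```text
time_s: 59.18
tool_pos: [0.6109, -0.3169, 0.1351]
tool_rot: [-0.526, -3.047, -0.027]
wrist_force: [-0.5, 0.4, 0.9]
grip_width: 0.0561
```

```bash
python3 - <<'E'
from h import *
import pickle
c,im=snap('wrist','pics/w21.png');pickle.dump(c,open('w21.pkl','wb'))
plan(0.6335,-0.3214,0.1,71.1,1)
E
```

```text
start [ 0.6109 -0.3168  0.1352] yaw 70.4 dyaw 0.7 j7 1.78 t 59.225 w 0.0562
0 -0.76 0.11 1.17 -0.17
```

View pics/w21.png

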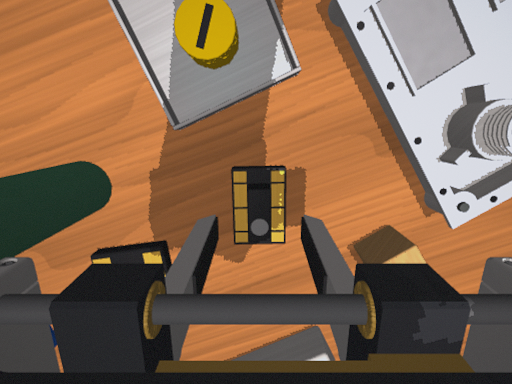

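```bash
python3 - <<'E'
from h import *
im=cv2.imread('pics/w21.png');crop(im,210,150,310,260,6.5,'pics/c22.png')
E
```

```text
(no output)
```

View pics/c22.png

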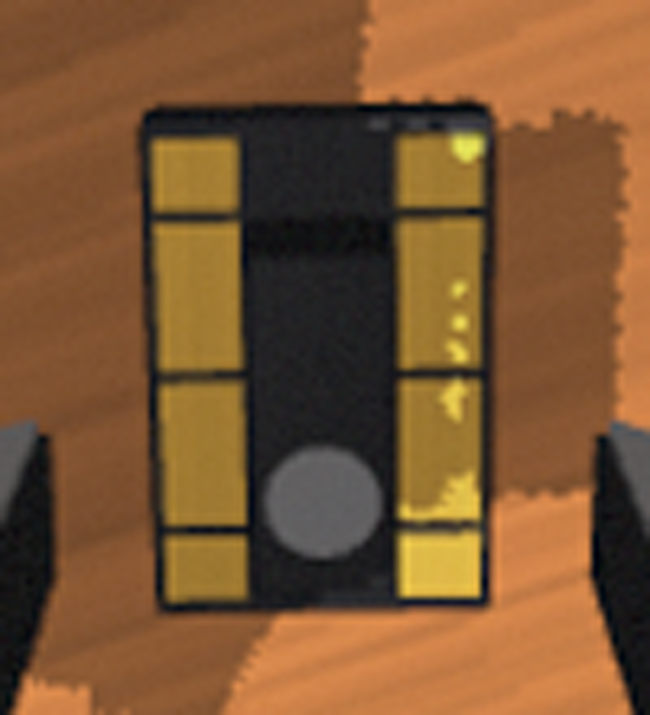

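```bash
python3 - <<'E'
from h import *
import pickle
c=pickle.load(open('w21.pkl','rb'))
f=lambda q:(np.array(q,float)+.5)/6.5-.5+[210,150]
P=cast(c,f([(146,128),(491,128),(488,605),(160,607)]),0.014)[:,:2]
m=P.mean(0);d=P[0]+P[1]-P[2]-P[3];print(m,[np.linalg.norm(P[i]-P[i-1]).round(4) for i in range(4)],'long yaw',np.degrees(np.arctan2(d[1],d[0])))
d=P[1]+P[2]-P[0]-P[3];print('short yaw',np.degrees(np.arctan2(d[1],d[0])))
# neck edges (v~240 to 590) at z .044 : u 245..395
Q=cast(c,f([(247,300),(395,300),(250,500),(397,500)]),0.044)[:,:2];print('neck',Q.mean(0),np.linalg.norm(Q[1]-Q[0]))
goal(m[0],m[1],0.07,np.radians(71))
E
```

```text
[ 0.63288178 -0.32335826] [np.float64(0.0854), np.float64(0.0573), np.float64(0.0851), np.float64(0.0579)] long yaw 160.93840249708893
short yaw 70.36015933514084
neck [ 0.62842899 -0.32187411] 0.022632229489267134
tool [ 0.6109 -0.3168  0.1352] tilt -0.99865 jawyaw 1.2287 j7 1.78
shift units tx,ty,tz [-0.874  0.022  2.13 ]
spin units (tool z down => sign flipped) -0.149
```

Emit:
step_arm([
  {"jaw": 0.2,"tx": -0.44,"ty": 0,"tz": 0.5,"spin": -0.15},
  {"jaw": 0.2,"tx": -0.43,"ty": 0.02,"tz": 0.8,"spin": 0},
  {"jaw": 0.2,"tx": 0,"ty": 0,"tz": 0.6,"spin": 0},
  {"jaw": 0.2,"tx": 0,"ty": 0,"tz": 0,"spin": 0},
  {"jaw": 0.2,"tx": 0,"ty": 0,"tz": 0,"spin": 0},
])

```text
time_s: 59.85
tool_pos: [0.6329, -0.3246, 0.0735]
tool_rot: [-0.507, -3.05, -0.028]
wrist_force: [0.8, 0.5, -0.2]
grip_width: 0.0564
```

```bash
python3 - <<'E'
from h import *
import pickle
c,im=snap('wrist','pics/w22.png');pickle.dump(c,open('w22.pkl','wb'))
goal(0.6325,-0.3225,0.02,np.radians(71))
p,M=toolaxes();print('tool z',M[:,2].round(3))
E
```

```text
tool [ 0.6328 -0.3246  0.0736] tilt -0.99863 jawyaw 1.241 j7 1.797
shift units tx,ty,tz [-0.059  0.045  1.785]
spin units (tool z down => sign flipped) 0.025
tool z [-0.046  0.026 -0.999]
```

View pics/w22.png

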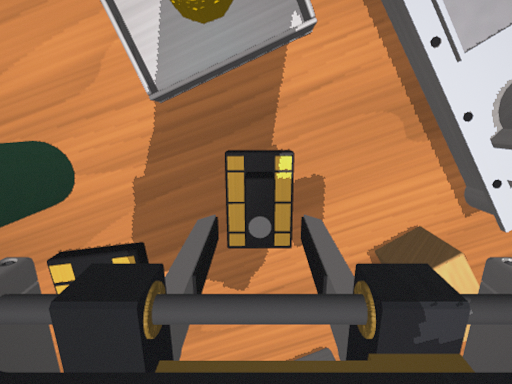

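```bash
python3 - <<'E'
from h import *
import pickle
c=pickle.load(open('w22.pkl','rb'))
im=cv2.imread('pics/w22.png');crop(im,205,135,315,260,5.5,'pics/c23.png')
E
```

```text
(no output)
```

View pics/c23.png

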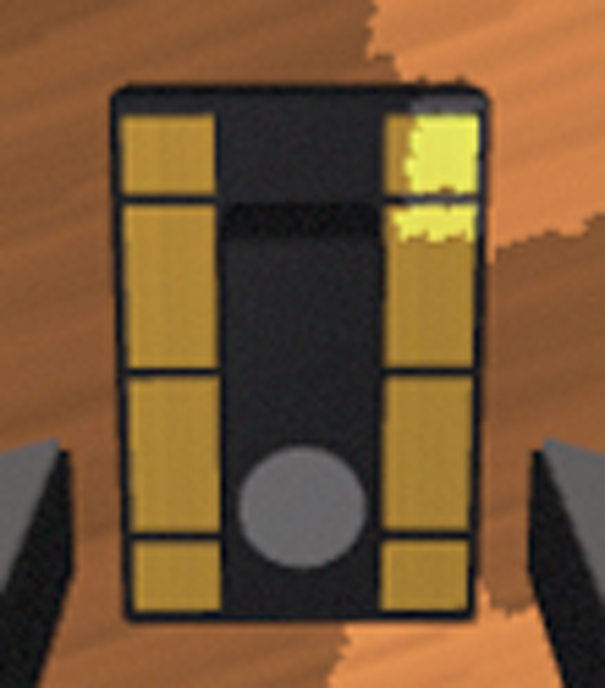

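```bash
python3 - <<'E'
from h import *
import pickle
c=pickle.load(open('w22.pkl','rb'))
f=lambda q:(np.array(q,float)+.5)/5.5-.5+[205,135]
P=cast(c,f([(113,108),(487,108),(474,619),(128,619)]),0.014)[:,:2]
m=P.mean(0);d=P[0]+P[1]-P[2]-P[3];print(m,[np.linalg.norm(P[i]-P[i-1]).round(4) for i in range(4)],'long yaw',np.degrees(np.arctan2(d[1],d[0])))
goal(m[0],m[1],0.02,np.radians(71))
E
```

```text
[ 0.63317042 -0.32349437] [np.float64(0.085), np.float64(0.0579), np.float64(0.0852), np.float64(0.0577)] long yaw 161.12122247136426
tool [ 0.6328 -0.3246  0.0736] tilt -0.99863 jawyaw 1.241 j7 1.797
shift units tx,ty,tz [-0.091  0.021  1.783]
spin units (tool z down => sign flipped) 0.025
```

Emit:
step_arm([
  {"jaw": 0.2,"tx": -0.09,"ty": 0.02,"tz": 0.6,"spin": 0},
  {"jaw": 0.2,"tx": 0,"ty": 0,"tz": 0.6,"spin": 0},
  {"jaw": 0.2,"tx": 0,"ty": 0,"tz": 0.55,"spin": 0},
  {"jaw": 0.2,"tx": 0,"ty": 0,"tz": 0,"spin": 0},
  {"jaw": 0.2,"tx": 0,"ty": 0,"tz": 0,"spin": 0},
])

```text
time_s: 60.52
tool_pos: [0.6332, -0.3233, 0.0177]
tool_rot: [-0.507, -3.051, -0.028]
wrist_force: [-0.3, -0.2, 0.3]
grip_width: 0.0564
```

```bash
python3 - <<'E'
from h import *
goal(0.6332,-0.3235,0.02,np.radians(71));print(bot.observe()['wrist_force'])
E
```

```text
tool [ 0.6332 -0.3233  0.0177] tilt -0.99865 jawyaw 1.2412 j7 1.804
shift units tx,ty,tz [ 0.002 -0.004 -0.078]
spin units (tool z down => sign flipped) 0.028
[-0.28840109 -0.16175754  0.33974113]
```

Exactly on. Grip.

Emit:
step_arm([
  {"jaw": 0.2,"tx": 0,"ty": 0,"tz": -0.08,"spin": 0},
  {"jaw": -1,"tx": 0,"ty": 0,"tz": 0,"spin": 0},
  {"jaw": -1,"tx": 0,"ty": 0,"tz": 0,"spin": 0},
  {"jaw": -1,"tx": 0,"ty": 0,"tz": 0,"spin": 0},
  {"jaw": -1,"tx": 0,"ty": 0,"tz": 0,"spin": 0},
  {"jaw": -1,"tx": 0,"ty": 0,"tz": 0,"spin": 0},
], force=40)

```text
time_s: 61.28
tool_pos: [0.6341, -0.3239, 0.0219]
tool_rot: [-0.507, -3.053, -0.027]
wrist_force: [-0.1, 0.3, 0.1]
grip_width: 0.0239
```

```bash
python3 q.py; python3 - <<'E'
from h import *
plan(0.516,-0.1085,0.12,102.7,12)
E
```

```text
tool [ 0.6341 -0.3239  0.0219] tilt -0.99877 jawyaw 1.2412 j7 1.804
shift units tx,ty,tz [ 2.818  7.725 -0.994]
61.275 [-0.1  0.3  0.1] [-0.03 -0.07  0.02] 0.0239 [ 0.295  0.8    0.214  1.445 -0.191  0.966  1.804]
start [ 0.6341 -0.3239  0.0219] yaw 71.11 dyaw 31.59 j7 1.804 t 61.275 w 0.0239
0 0.5 0.46 -0.27 -0.66
1 0.48 0.48 -0.27 -0.66
2 0.46 0.5 -0.27 -0.66
3 0.44 0.52 -0.27 -0.66
4 0.41 0.54 -0.27 -0.66
5 0.39 0.56 -0.27 -0.66
6 0.36 0.58 -0.27 -0.66
7 0.33 0.6 -0.27 -0.66
8 0.31 0.61 -0.27 -0.66
9 0.28 0.62 -0.27 -0.66
10 0.25 0.64 -0.27 -0.66
11 0.22 0.65 -0.27 -0.66
```

```bash
python3 - <<'E'
from h import *
plan(0.60,-0.091,0.15,102.7,9)
E
```

```text
start [ 0.6341 -0.3239  0.0219] yaw 71.11 dyaw 31.59 j7 1.804 t 61.275 w 0.0239
0 0.4 0.78 -0.47 -0.88
1 0.35 0.8 -0.47 -0.88
2 0.3 0.82 -0.47 -0.88
3 0.25 0.84 -0.47 -0.88
4 0.2 0.85 -0.47 -0.88
5 0.15 0.86 -0.47 -0.88
6 0.09 0.87 -0.47 -0.88
7 0.04 0.87 -0.47 -0.88
8 -0.01 0.87 -0.47 -0.88
```

Emit:
step_arm([
  {"jaw": -1,"tx": 0,"ty": 0,"tz": -0.8,"spin": 0},
  {"jaw": -1,"tx": 0,"ty": 0,"tz": -1,"spin": 0},
  {"jaw": -1,"tx": 0.1,"ty": 0.2,"tz": -1,"spin": 0},
  {"jaw": -1,"tx": 0.35,"ty": 0.7,"tz": -1,"spin": -0.88},
  {"jaw": -1,"tx": 0.33,"ty": 0.8,"tz": -0.3,"spin": -0.88},
  {"jaw": -1,"tx": 0.3,"ty": 0.82,"tz": 0,"spin": -0.88},
  {"jaw": -1,"tx": 0.25,"ty": 0.84,"tz": 0,"spin": -0.88},
  {"jaw": -1,"tx": 0.2,"ty": 0.85,"tz": 0,"spin": -0.88},
  {"jaw": -1,"tx": 0.15,"ty": 0.86,"tz": 0,"spin": -0.88},
  {"jaw": -1,"tx": 0.09,"ty": 0.87,"tz": 0,"spin": -0.88},
  {"jaw": -1,"tx": 0.04,"ty": 0.87,"tz": 0,"spin": -0.88},
  {"jaw": -1,"tx": 0,"ty": 0.6,"tz": 0,"spin": -0.88},
])

```text
time_s: 62.78
tool_pos: [0.5996, -0.085, 0.1509]
tool_rot: [0.392, -3.07, -0.052]
wrist_force: [-0.4, -1.2, -2.5]
grip_width: 0.0236
```

Emit:
step_arm([
  {"jaw": -1,"tx": 0,"ty": 0,"tz": 0,"spin": 0},
  {"jaw": -1,"tx": 0,"ty": 0,"tz": 0,"spin": 0},
])

```text
time_s: 63.02
tool_pos: [0.5996, -0.0842, 0.1511]
tool_rot: [0.395, -3.07, -0.051]
wrist_force: [-0.5, -0.0, -1.8]
grip_width: 0.0237
```

```bash
python3 q.py; python3 - <<'E'
from h import *
import pickle
c,im=snap('wrist','pics/w24.png');pickle.dump(c,open('w24.pkl','wb'))
plan(0.60,-0.091,0.15,102.7,1)
E
```

```text
tool [ 0.5996 -0.0842  0.1511] tilt -0.99838 jawyaw 1.826 j7 1.97
shift units tx,ty,tz [-1.176 -0.184  3.053]
63.025 [-0.5 -0.  -1.8] [ 0.06 -0.06 -0.04] 0.0237 [ 0.049  0.469  0.069  1.672 -0.06   1.055  1.97 ]
start [ 0.5996 -0.0842  0.1511] yaw 104.62 dyaw -1.92 j7 1.97 t 63.075 w 0.0239
0 0.04 -0.22 0.04 0.48
```

View pics/w24.png

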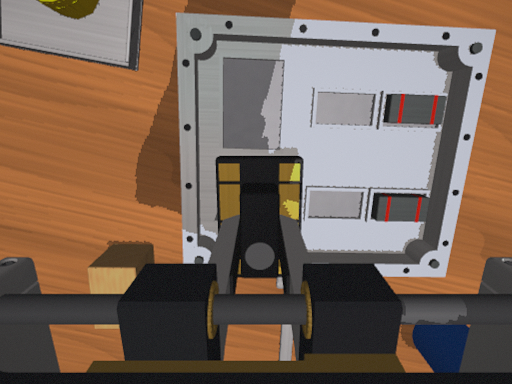

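```bash
python3 - <<'E'
from h import *
im=cv2.imread('pics/w24.png');crop(im,200,45,310,290,2.4,'pics/c24b.png');crop(im,205,45,300,170,5.5,'pics/c24.png')
E
```

```text
(no output)
```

View pics/c24.png

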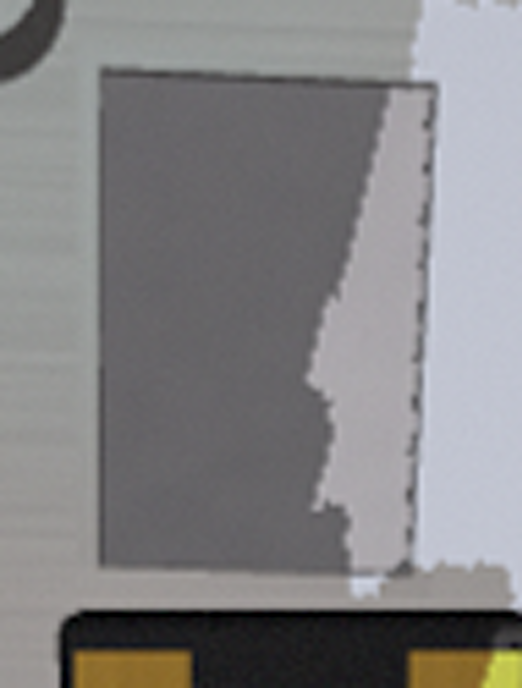

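View pics/c24b.png

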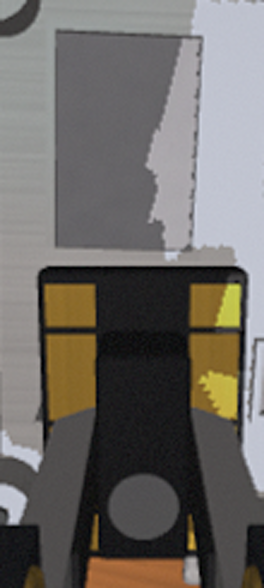

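```bash
python3 - <<'E'
from h import *
import pickle
c=pickle.load(open('w24.pkl','rb'))
f=lambda q:(np.array(q,float)+.5)/5.5-.5+[205,45]
P=cast(c,f([(100,67),(438,83),(413,574),(100,567)]),0.014)[:,:2]
m=P.mean(0);d=P[2]+P[3]-P[0]-P[1];print('seat',m,[np.linalg.norm(P[i]-P[i-1]).round(4) for i in range(4)],'yaw',np.degrees(np.arctan2(d[1],d[0])))
S=np.array([0.55436,-0.01704]);a=np.radians(12.7);Rs=np.array([[np.cos(a),-np.sin(a)],[np.sin(a),np.cos(a)]])
print('sump',Rs.T@(m-S))
p,M=toolaxes();z=p[2]-0.0079
g=lambda q:(np.array(q,float)+.5)/2.4-.5+[200,45]
Q=cast(c,g([(40,284),(247,282),(246,370),(90,557),(190,557)]),z)
T=(Q-p)@M;print('strainer in tool mm',(T*1000).round(1))
print('tool z',M[:,2].round(3),'tool x',M[:,0].round(3))
E
```

```text
seat [ 0.51677117 -0.10780737] [np.float64(0.0937), np.float64(0.064), np.float64(0.093), np.float64(0.0635)] yaw 12.695331320718832
sump [-0.05662407 -0.08028294]
strainer in tool mm [[ 42.  -28.7   8.5]
 [ 42.   29.3  10.8]
 [ 16.3  29.9   9.8]
 [-42.7 -16.4   5.5]
 [-43.5  14.4   6.7]]
tool z [-0.05   0.027 -0.998] tool x [-0.966 -0.254  0.042]
```

```bash
python3 - <<'E'
from h import *
goal(0.5167,-0.108,0.12,np.radians(102.7))
E
```

```text
tool [ 0.5996 -0.0842  0.1511] tilt -0.99838 jawyaw 1.826 j7 1.97
shift units tx,ty,tz [ 2.828 -0.11   1.15 ]
spin units (tool z down => sign flipped) 0.481
```

Emit:
step_arm([
  {"jaw": -1,"tx": 0.7,"ty": -0.03,"tz": 0,"spin": 0.24},
  {"jaw": -1,"tx": 0.75,"ty": -0.03,"tz": 0.1,"spin": 0.24},
  {"jaw": -1,"tx": 0.75,"ty": -0.03,"tz": 0.5,"spin": 0},
  {"jaw": -1,"tx": 0.55,"ty": 0,"tz": 0.5,"spin": 0},
  {"jaw": -1,"tx": 0,"ty": 0,"tz": 0,"spin": 0},
  {"jaw": -1,"tx": 0,"ty": 0,"tz": 0,"spin": 0},
])

```text
time_s: 63.82
tool_pos: [0.5173, -0.1108, 0.1211]
tool_rot: [0.327, -3.078, -0.047]
wrist_force: [-0.2, -0.2, -1.7]
grip_width: 0.0237
```

```bash
python3 - <<'E'
from h import *
goal(0.5167,-0.108,0.065,np.radians(102.7));print(bot.observe()['grip_width'])
E
```

```text
tool [ 0.5173 -0.1108  0.1211] tilt -0.99849 jawyaw 1.7819 j7 1.995
shift units tx,ty,tz [-0.078  0.031  1.87 ]
spin units (tool z down => sign flipped) -0.151
0.023673472665053395
```

Emit:
step_arm([
  {"jaw": -1,"tx": -0.06,"ty": 0.03,"tz": 0.5,"spin": -0.15},
  {"jaw": -1,"tx": -0.02,"ty": 0,"tz": 0.7,"spin": 0},
  {"jaw": -1,"tx": 0,"ty": 0,"tz": 0.67,"spin": 0},
  {"jaw": -1,"tx": 0,"ty": 0,"tz": 0,"spin": 0},
  {"jaw": -1,"tx": 0,"ty": 0,"tz": 0,"spin": 0},
])

```text
time_s: 64.45
tool_pos: [0.5197, -0.1072, 0.0622]
tool_rot: [0.348, -3.078, -0.047]
wrist_force: [0.2, -0.1, -0.8]
grip_width: 0.0236
```

```bash
python3 - <<'E'
from h import *
import pickle
goal(0.5167,-0.108,0.04,np.radians(102.7));print(bot.observe()['grip_width'])
c,im=snap('wrist','pics/w25.png');pickle.dump(c,open('w25.pkl','wb'))
E
```

```text
tool [ 0.5197 -0.1072  0.0622] tilt -0.99859 jawyaw 1.7956 j7 2.011
shift units tx,ty,tz [ 0.074 -0.031  0.745]
spin units (tool z down => sign flipped) 0.045
0.023625545688920706
```

View pics/w25.png

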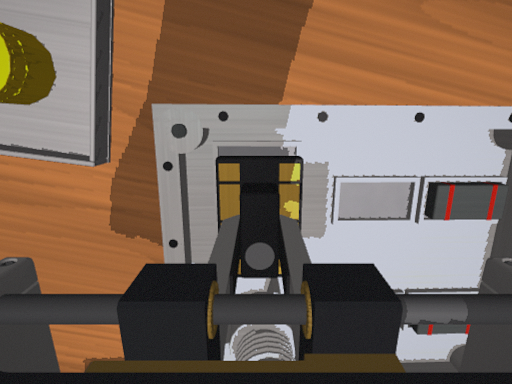

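Emit:
step_arm([
  {"jaw": -1,"tx": 0.07,"ty": -0.03,"tz": 0.35,"spin": 0.04},
  {"jaw": -1,"tx": 0,"ty": 0,"tz": 0.35,"spin": 0},
  {"jaw": -1,"tx": 0,"ty": 0,"tz": 0,"spin": 0},
  {"jaw": -1,"tx": 0,"ty": 0,"tz": 0,"spin": 0},
])

```text
time_s: 65.0
tool_pos: [0.5172, -0.1082, 0.0407]
tool_rot: [0.344, -3.08, -0.047]
wrist_force: [-0.3, 0.4, -1.8]
grip_width: 0.0239
```

```bash
python3 - <<'E'
from h import *
goal(0.5167,-0.108,0.0315,np.radians(102.7));print(bot.observe()['grip_width'],bot.observe()['wrist_force'])
E
```

```text
tool [ 0.5172 -0.1082  0.0407] tilt -0.99866 jawyaw 1.7926 j7 2.015
shift units tx,ty,tz [ 0.003 -0.002  0.308]
spin units (tool z down => sign flipped) 0.002
0.02394486352951975 [-0.28162821  0.37568522 -1.81789788]
```

Emit:
step_arm([
  {"jaw": -1,"tx": 0,"ty": 0,"tz": 0.15,"spin": 0},
  {"jaw": -1,"tx": 0,"ty": 0,"tz": 0.15,"spin": 0},
  {"jaw": -1,"tx": 0,"ty": 0,"tz": 0,"spin": 0},
  {"jaw": -1,"tx": 0,"ty": 0,"tz": 0,"spin": 0},
])

```text
time_s: 65.5
tool_pos: [0.517, -0.1079, 0.0314]
tool_rot: [0.344, -3.08, -0.046]
wrist_force: [0.8, -0.3, -1.4]
grip_width: 0.0237
```

```bash
python3 - <<'E'
from h import *
goal(0.5167,-0.108,0.0305,np.radians(102.7));print(bot.observe()['grip_width'],bot.observe()['wrist_force'])
E
```

```text
tool [ 0.517  -0.1079  0.0314] tilt -0.99868 jawyaw 1.7927 j7 2.017
shift units tx,ty,tz [ 0.009 -0.001  0.03 ]
spin units (tool z down => sign flipped) 0.004
0.02370644047928419 [ 0.80092761 -0.30510288 -1.43698075]
```

Emit:
step_arm([
  {"jaw": -0.1,"tx": 0,"ty": 0,"tz": 0,"spin": 0},
  {"jaw": -0.1,"tx": 0,"ty": 0,"tz": 0,"spin": 0},
  {"jaw": -0.1,"tx": 0,"ty": 0,"tz": 0,"spin": 0},
  {"jaw": -0.1,"tx": 0,"ty": 0,"tz": 0,"spin": 0},
  {"jaw": -0.1,"tx": 0,"ty": 0,"tz": -0.8,"spin": 0},
  {"jaw": -0.1,"tx": 0,"ty": 0,"tz": -1,"spin": 0},
  {"jaw": -0.1,"tx": 0,"ty": 0,"tz": -1,"spin": 0},
  {"jaw": -0.1,"tx": -0.7,"ty": 0,"tz": -1,"spin": 0},
  {"jaw": -0.1,"tx": -0.8,"ty": 0,"tz": -0.5,"spin": 0},
  {"jaw": 0,"tx": 0,"ty": 0,"tz": 0,"spin": 0},
])

```text
time_s: 66.75
tool_pos: [0.5677, -0.1012, 0.1631]
tool_rot: [0.344, -3.081, -0.046]
wrist_force: [0.6, 0.2, 0.6]
grip_width: 0.0463
```

```bash
python3 q.py; python3 - <<'E'
from h import *
import pickle
c,im=snap('wrist','pics/w26.png');pickle.dump(c,open('w26.pkl','wb'))
crop(im,180,30,512,260,2.3,'pics/c26.png')
E
```

```text
tool [ 0.5677 -0.1012  0.1631] tilt -0.9987 jawyaw 1.7923 j7 1.971
shift units tx,ty,tz [-2.343  0.17   3.426]
66.75 [0.6 0.2 0.6] [ 0.03  0.01 -0.05] 0.0463 [ 0.068  0.403  0.084  1.742 -0.06   1.046  1.971]
```

View pics/w26.png

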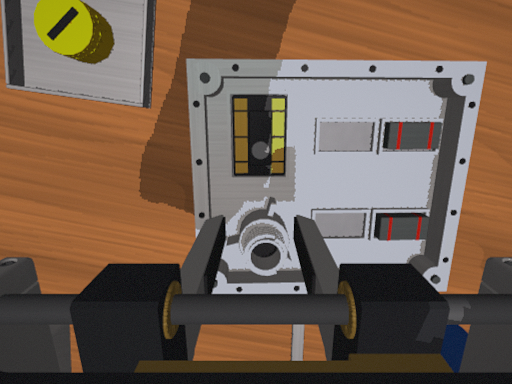

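View pics/c26.png

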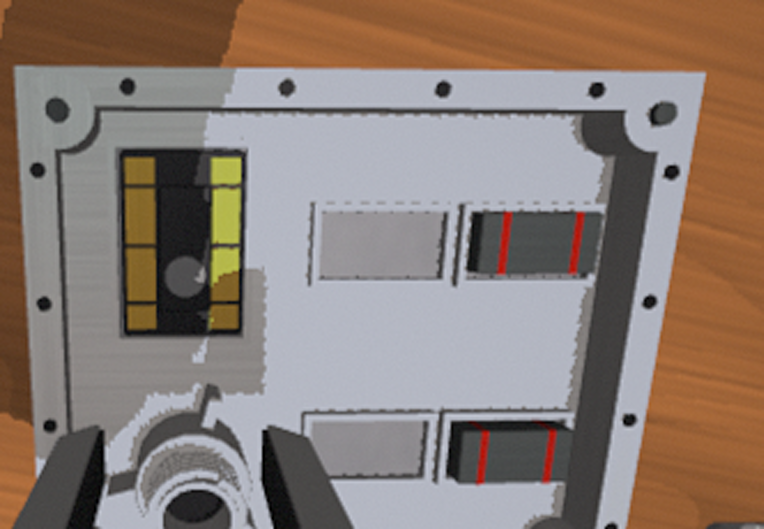

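```bash
python3 - <<'E'
from mag import *
import pickle
c=pickle.load(open('w26.pkl','rb'));im=cv2.imread('pics/w26.png')
for r in mags(c,im,z=0.026): print('mag',r)
crop(im,215,80,305,190,6,'pics/c27.png')
E
```

```text
mag (array([0.58232421, 0.08693776]), np.float64(102.19343682085808), np.float64(0.03594799597740344), [0.011654173023998737, 0.03840647637844086], [0.011802279390394688, 0.038599561899900436])
mag (array([0.47673227, 0.0626929 ]), np.float64(102.47035107259745), np.float64(0.03584086843428261), [0.006909724324941635, 0.031001178547739983], [0.006959535647183657, 0.031141802668571472])
```

View pics/c27.png

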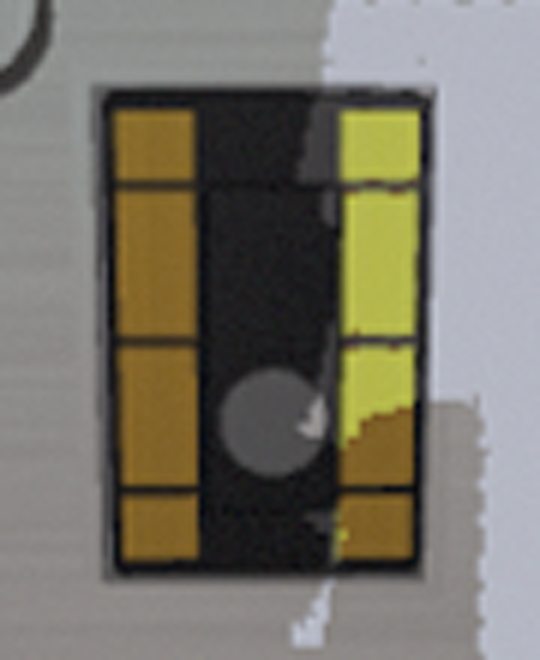

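```bash
python3 - <<'E'
from h import *
c,im=snap('scene','pics/s3.png');crop(im,170,120,320,260,5,'pics/c28.png')
c,im=snap('top','pics/t3.png')
E
```

```text
(no output)
```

View pics/c28.png

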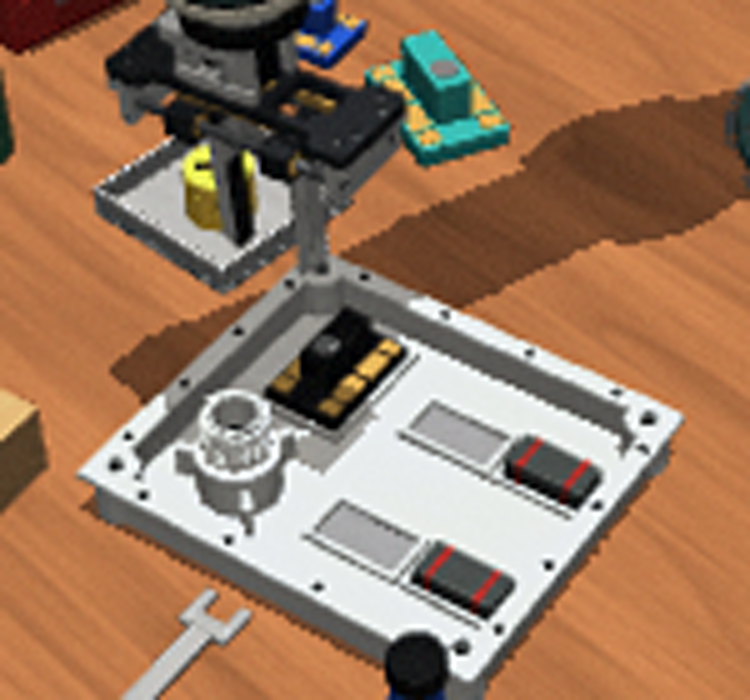

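View pics/t3.png

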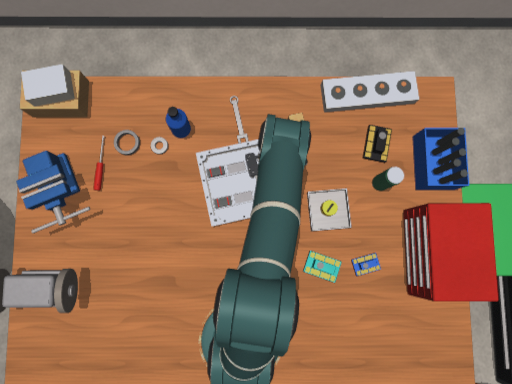

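```bash
python3 - <<'E'
from workcell import bot
o=bot.observe();print(o['time_s'],o['wrist_force'],o['joint_vel'].round(3));print(bot.close_job())
E
```

```text
66.9 [ 0.40138587 -0.57678424 -0.93941448] [ 0.002 -0.     0.001  0.006  0.001 -0.     0.   ]
the job is handed in; nothing more can be done
None
```

I handed the job in at about 67 s. No verdict came back, so what follows is from my own camera checks.

- **Filler cap:** I unscrewed it in two strokes (about 9.4 rad in total), lifted it clear of the neck and laid it in the steel tray. The last pictures show it lying upright and flat near the tray's centre.
- **Magnets:** I found only two on the bench, and no view showed a third or fourth. Each is in a recess of its own, the pair nearest the bearing ring and tape roll. They look level and sit inside the ribs.
- **Strainer:** I took the smaller of the two black ones. It sits inside its frame on all four sides, neck up, and looks level.
- **Bystanders:** none of those visible in the last overhead picture look moved; the carton was partly hidden by the arm there. The gripper was clear of everything when I handed in.

Some checks did not fully agree:

- **Magnet positions:** the last wrist view put the magnets about 2–4 mm from the recess centres, while the closer views right after placing gave about 1 mm. The later view was more oblique and the tool was tilted about 3°. The ribs leave only 2 mm of clearance per side, so I did not move them again.
- **Strainer size:** it measured about 85 × 58 mm in the images, against 90 × 60 mm stated. Its neck gripped at 24 mm, as described.

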